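# Load an award medallion into the engraver's nest with the lifter

### The arm

A 6-joint arm with a two-finger parallel gripper is mounted at the origin on the work surface. World frame = base frame: x ahead of the robot, y to its left, z up, the work surface at z = 0. Lengths are in m, angles in rad, forces in N, time in s.
With the tool pointing down it reaches from about 0.35 to 0.975 m from the base axis. Payload 4.9 kg.
Tool frame: the origin (TCP) lies at the very end of the fingers, on their centre line; the grasp point (between the pads) lies 19 mm behind it; z points along the fingers, x is the direction in which the jaws open and shut, and the axes are right-handed (so a half turn about z gives the same grasp; the last joint's range is limited). The gripper opens to 85 mm and grips with 20 to 120 N. Pads are 22 mm wide; open, the fingers measure 114 mm over their backs; the gripper's body (76 mm by 85 mm) begins 54 mm behind the grasp point. The pads swing forward as they close: fully open they stand 13 mm farther back than shut.
Start: joints at [1.214, 0.053, 1.613, -0, 1.476, -0.119], TCP at [0.147, 0.607, 0.231] pointing down, gripper open.
Joint ranges: [-3.01, 3.01], [-1.01, 2.22], [0.06, 2.58], [-1.02, 4.17], [0.09, 2.62], [-3.14, 3.14]. Speed limits (rad/s): [2.57, 2.57, 3.14, 3.14, 3.14, 3.14].

### API

Orientations are given as a rotation vector (axis times angle).
In Python, from station import ctrl, get_image, calibration, job gives the robot as it stands.
- The arm moves only by the tool jog_arm, never from a script. Its argument "deltas" is a list of rows, each a list of 3 entries, a list of its own where there are three numbers: the turn, a rotation vector about the tool's x, y, z in degrees, then the shift along the tool's x, y, z in m, then the finger opening in m, from 0 to 0.0854. In form: [[[ax, ay, az], [tx, ty, tz], gripper], ...]. A call has 1 to 12 rows; each row is the pose to reach, as a shift and turn from the pose commanded when the call began, along the tool's axes at that moment; what a row does not reach only later rows make up. A row lasts 1/12 s, in which the tool goes at most 41.7 mm and 7.16 degrees, less where a joint would pass 70% of its speed; a pose out of reach is approached as far as the arm can. A call with a gripper value outside its range is refused whole. The fingers move at their own pace and stop on an object; "squeeze" is the grip in N (left out, the last holds). Time passes only in rows, so rows that repeat a pose let the fingers close. It gives the time, the measured TCP pose, the force and the opening at its end, in the units of the state.
- ctrl.get_obs(): the state, without advancing time (a new reading comes with each control period).
- get_image(name): name is "scene" or "top" or "wrist"; returns the picture (420x560x3 uint8, red, green, blue); there is no depth.
- calibration(name): a dict with "mtx" (3x3 intrinsics, pixels), "k1" (the pictures are not rectified: a ray, as slopes to the right and down, at radius r is drawn at 1 + k1 r^2 times it, then the intrinsics apply), "origin" and "rotation" of the camera in the world; the wrist camera has in their place "tool_from_camera" (4x4, takes a point from camera to tool coordinates, whose origin is the TCP and whose axes are the tool frame's). Camera axes: x right, y up, looking along -z (the intrinsics and any distortion apply to the point x, -y, -z); pixel columns grow to the right and rows downward; lengths in m; the calibration is good to about 2 mm. A picture is of the moment at which its call begins: read the wrist's pose just before it. calibration takes no time and is no camera call.
- job.finish_job(): hands the job in, once; it reports no verdict.
The state is a dict: "t": time; "q": joint angles; "dq": joint speeds; "effort": joint torques, N m; "tool_pos": TCP position; "tool_rot": TCP orientation; "contact_force": force on the tool from outside, world axes, zero at the start; "wrist_torque": the same for the moment, N m; "opening": finger opening in m.
Only numpy, scipy, OpenCV 4.12 (cv2) and the standard library are available. Lean on these libraries where they do the work, as an engineer would, in place of code of your own. Each camera call takes 0.05 s, during which the arm holds its last target.

### The job

Without the fingers ever touching the polished medallion, slide the nylon lifter under it in the tray, carry it level to the engraver and set it in the nest. Press it down with the flat of the lifter, steadily and no harder than it takes, until it is fully home on the seat of the nest, then lay the lifter flat on the desk, clear of the tray and the engraver. Slide and push lightly throughout, and leave the other things on the desk alone.

Things in the scene. Friction and masses are not known exactly. Their poses are not given: they have to be found in the camera images.
- medallion_center (a point): The loose medallion: a brass disc 64 mm across and 9 mm thick, about 0.2 kg, both rims bevelled 2.5 mm at 45 degrees, lying flat in the tray. The point is its centre, half-way up; z is its axis. Its polish is spoilt by a push of over 30 N.
- lifter_grip (a point): The loose lifter (off-white nylon, 90 g) standing on its blade and its rear foot. The point is where to grip it: the middle of its level handle (18 mm wide and high), 45 mm above its underside. x points along it to the blade's tip, z up. The handle ends 75 mm behind this point, in a foot as deep as the blade; 33 to 45 mm ahead, a riser 22 mm wide goes down to the blade.
- lifter_blade (a point): Centre of the underside of the lifter's flat blade, 70 mm ahead of lifter_grip and 45 mm lower, same axes. The blade is 26 mm wide, 2 mm thick, 50 mm long from the riser's front face to the tip, thinned to 0.8 mm over its last 12 mm; the riser's underside is flush with the blade's. A medallion fully on the blade touches the riser and overhangs the tip by 14 mm.
- nest_seat (a point): The nest on the engraver's bed: a round pocket 67 mm across between two curved aluminium jaws, on a block 110 x 110 mm. The point is the middle of the flat seat where the medallion's underside must end, 65 mm above the desk; z up, x is the way the lifter goes in. The jaws stand 8 mm above the seat. The bed (200 mm in x) lies 10 mm below the seat.
- channel_mouth (a point): Floor of the channel at the nest block's front edge, 55 mm before the nest's centre, same axes. The straight channel, 34 mm wide and 6 mm deeper than the seat, runs along x right through between the jaws, so the blade can sink below a medallion that is set down and be drawn out backwards.
- pad_face (a point): One of four black sprung pads around the pocket; the point is on its inner face, 31.2 mm from the nest's axis and 2.9 mm above the seat. Above that the face leans outward, up to 11 mm above the seat. The pads catch a medallion that is set down 4 to 8 mm above the seat. It must be pressed the rest of the way: it slides stiffly, needs 9 to 19 N near the end, stops dead on the seat and stays where it is left.
- spindle_nose (a point): Tip of the engraver's fixed scribing point, 91 mm above the desk, 170 mm from the nest's centre toward the nest's -y. Around it stands the fixed gantry: 390 mm long in x with its motor, 235 mm high, its nearest face 150 mm from the nest's centre. Elsewhere the frame is 46 mm high at most; it reaches 82 mm past the nest's centre in +y and 155 mm either way in x.
- tray_fence (a point): The fixed wooden tray, 170 mm in x, 150 mm in y, floor 8 mm above the desk. The point is at floor level in the middle of the inner face of its far rim; x points square into that rim, z up. Rims 6 mm thick stand 10 mm above the floor at the far side and both y sides; the front (-x) is open. The far rim stops the medallion while the blade is pushed under it.
- mug: White mug, 80 mm across without its handle (toward its +y), 92 mm high, origin under its centre. Bystander.
- stapler: Black stapler, 150 x 36 x 56 mm, origin under its centre, long axis x. Bystander.
- case: Closed dark blue presentation case, 90 x 90 x 38 mm, origin under its centre. Bystander.
Mind the look-alikes: they are no part of the job. Of the things like the part that bears lifter_grip, leave any that is red; of the rest the smaller one is meant.

How it is judged:
On the way:
1. the medallion is carried level on the lifter, clear of the tray (z of medallion_center in the frame of tray_fence above 0.03 m and contact force between lifter and medallion above 0.5 N and angle between medallion_center's own z axis and vertical below 0.17 rad), for 0.3 s.
At the end, for the whole second after the job is handed in: the medallion lies in the nest, its centre within 2.5 mm of the nest's axis, within 0.8 mm of the seat and level within 0.03 rad, at rest; the lifter stands flat on the desk (upright within 0.12 rad), at rest, touching neither the medallion, the engraver nor the tray (horizontal distance between medallion_center and nest_seat below 0.0025 m and z of medallion_center in the frame of nest_seat between 0.003 and 0.0053 m and angle between medallion_center's own z axis and vertical below 0.03 rad and linear speed of each of medallion, lifter below 0.01 m/s and contact force between lifter and medallion below 0.05 N and contact force between lifter and engraver below 0.05 N and contact force between lifter and tray below 0.05 N and height (world z) of lifter_grip below 0.052 m and angle between lifter_grip's own z axis and vertical below 0.12 rad).
It fails at once if the fingers touch the medallion (contact force between the fingers and medallion above 0.2 N).
It fails at once if the medallion tilts by more than 0.2 rad (angle between medallion_center's own z axis and vertical above 0.2 rad).
It fails at once if the medallion is dropped or thrown (faster than 0.6 m/s) (linear speed of medallion above 0.6 m/s).
It fails at once if the lifter pushes or presses on the medallion, the tray or the engraver with more than 30 N (contact force between lifter and medallion above 30 N or contact force between lifter and tray above 30 N or contact force between lifter and engraver above 30 N).
It fails at once if a bystander is moved by more than 15 mm (distance of any of mug, stapler, case from where it was at the start of the episode above 0.015 m).
It also fails if it takes over 72 s, if anything falls off the work surface, if the arm or the gripper's body presses on something with over 40 N, if the wrist force passes 120 N, or if a joint passes its speed limit or range.

## Working session

There is one attempt and no reset: what is moved stays moved. The work goes in short steps, Python scripts to look and compute and a tool call to move; the robot and the scene stay as the last step left them, time stands still between calls to the robot, and variables do not carry over. Pictures are saved under pics/ and viewed, and the job is handed in when it is done.

Besides the shell and the picture viewer there is one more tool, called as name(argument=value, ...) on one line, values as JSON. jog_arm: Moves the arm, as the interface text tells. Its arguments: {"type":"object","properties":{"deltas":{"type":"array","items":{"type":"array"}},"squeeze":{"type":"number"}},"required":["deltas"]}

```bash
ls; mkdir -p pics
python3 - <<'E'
from station import ctrl,get_image,calibration,job
import cv2
print(ctrl.get_obs())
for n in ["scene","top","wrist"]:
    print(n,calibration(n))
    cv2.imwrite(f"pics/{n}0.png",get_image(n)[:,:,::-1])
E
```

```text
pics
{'t': 0.0, 'q': array([ 1.21400248e+00,  5.33666167e-02,  1.61428817e+00,  1.19351575e-05,
        1.47600417e+00, -1.18997794e-01]), 'dq': array([-2.16988455e-05,  1.33534838e-03, -1.31548994e-03,  3.55499196e-04,
       -1.25484206e-03, -2.31796367e-03]), 'effort': array([ 1.42655179e-03, -3.93664885e+01, -3.70186830e+01,  2.26384765e-05,
        7.02455000e-03, -8.39471255e-06]), 'tool_pos': array([0.14700222, 0.60682701, 0.23006046]), 'tool_rot': array([ 2.4684238 ,  1.94159396, -0.00278007]), 'contact_force': array([ 0.44378526,  0.58698071, -0.06874911]), 'wrist_torque': array([-0.02818602,  0.00391579, -0.03762027]), 'opening': 0.08518521776895306}
scene {'mtx': array([[511.92750703,   0.        , 276.84095131],
       [  0.        , 511.92750703, 202.18924623],
       [  0.        ,   0.        ,   1.        ]]), 'k1': -0.1199722531230206, 'origin': array([1.09619759, 0.75477011, 1.22634361]), 'rotation': array([0.30445567, 0.86934529, 2.35901267])}
top {'mtx': array([[403.17564052,   0.        , 289.54362802],
       [  0.        , 403.17564052, 213.38866347],
       [  0.        ,   0.        ,   1.        ]]), 'k1': -0.018839758403698285, 'origin': array([ 0.41791384, -0.01700658,  1.2973082 ]), 'rotation': array([ 0.06210434, -0.06365353, -1.54874001])}
wrist {'mtx': array([[377.02356039,   0.        , 280.79550267],
       [  0.        , 377.02356039, 209.98229518],
       [  0.        ,   0.        ,   1.        ]]), 'k1': -0.0899636215980608, 'tool_from_camera': array([[ 9.99999736e-01,  2.07676328e-04,  6.96148731e-04,
        -5.59166136e-04],
       [ 4.13181143e-04, -9.50773054e-01, -3.09887769e-01,
        -8.05751104e-02],
       [ 5.97523101e-04,  3.09887975e-01, -9.50772889e-01,
        -1.42226573e-01],
       [ 0.00000000e+00,  0.00000000e+00,  0.00000000e+00,
         1.00000000e+00]])}
```

View pics/scene0.png

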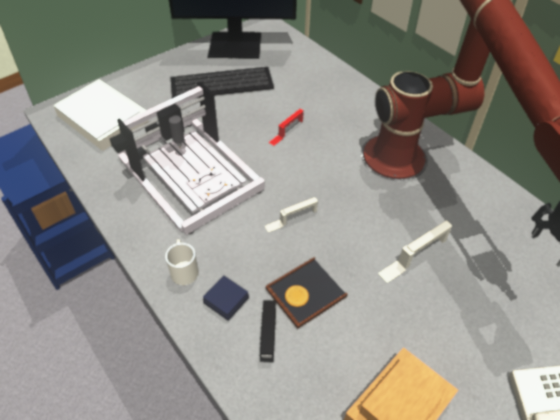

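View pics/top0.png

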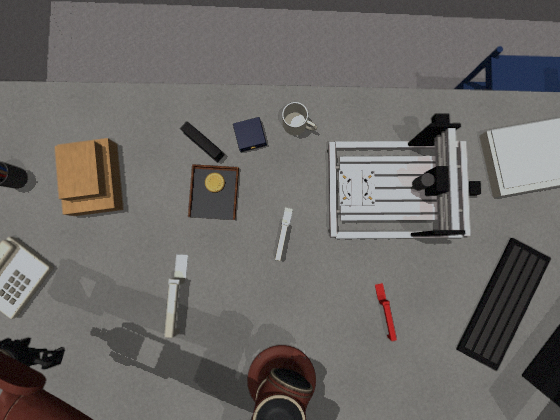

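View pics/wrist0.png

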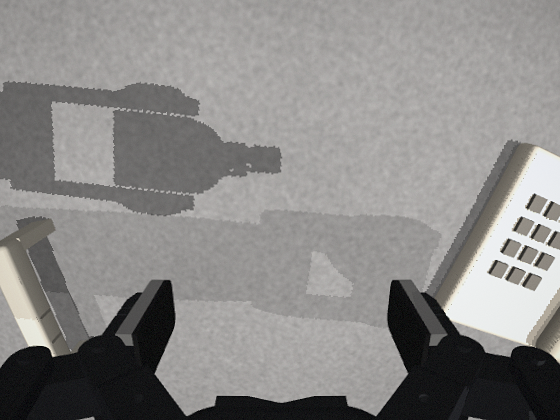

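```bash
cat > h.py <<'E'
import numpy as np, cv2
from scipy.spatial.transform import Rotation as R
from station import ctrl,get_image,calibration
def campose(name,obs=None):
    c=calibration(name)
    if name!="wrist":
        return c,R.from_rotvec(c["rotation"]).as_matrix(),np.array(c["origin"])
    o=obs or ctrl.get_obs()
    T=np.eye(4);T[:3,:3]=R.from_rotvec(o["tool_rot"]).as_matrix();T[:3,3]=o["tool_pos"]
    T=T@c["tool_from_camera"]
    return c,T[:3,:3],T[:3,3]
def rays(cp,px):
    c,Rm,o=cp
    px=np.atleast_2d(np.array(px,float))
    M=c["mtx"]; d=np.c_[(px[:,0]-M[0,2])/M[0,0],(px[:,1]-M[1,2])/M[1,1]]
    u=d.copy()
    for _ in range(20):
        u=d/(1+c["k1"]*(u**2).sum(1,keepdims=True))
    v=np.c_[u[:,0],-u[:,1],-np.ones(len(u))]
    return o,v@Rm.T
def onz(cp,px,z):
    o,v=rays(cp,px)
    return o+v*((z-o[2])/v[:,2:3])
def proj(cp,P):
    c,Rm,o=cp
    p=(np.atleast_2d(P)-o)@Rm
    u=np.c_[p[:,0]/-p[:,2],-p[:,1]/-p[:,2]]
    u=u*(1+c["k1"]*(u**2).sum(1,keepdims=True))
    M=c["mtx"];return np.c_[u[:,0]*M[0,0]+M[0,2],u[:,1]*M[1,1]+M[1,2]]
def tri(cps,pxs):
    A=np.zeros((3,3));b=np.zeros(3)
    for cp,p in zip(cps,pxs):
        o,v=rays(cp,p);v=v[0]/np.linalg.norm(v[0]);P=np.eye(3)-np.outer(v,v);A+=P;b+=P@o
    return np.linalg.solve(A,b)
def crop(img,x0,x1,y0,y1,s,name):
    cv2.imwrite(name,cv2.resize(img[y0:y1,x0:x1,::-1],None,fx=s,fy=s,interpolation=cv2.INTER_CUBIC))
E
python3 - <<'E'
from h import *
t=cv2.imread("pics/top0.png")[:,:,::-1]
crop(t,180,310,110,270,3.7,"pics/t_a.png")
crop(t,320,480,110,250,5,"pics/t_b.png")
cp=campose("top")
for n,p in dict(med=(214,182),lift=(285,235),nest=(357,187),big=(176,295)).items(): print(n,onz(cp,p,0.02))
E
```

```text
med [[0.61631122 0.22660705 0.02      ]]
lift [[ 0.45179526 -0.00425528  0.02      ]]
nest [[ 0.6099292  -0.23108758  0.02      ]]
big [[0.25670788 0.3330438  0.02      ]]
```

View pics/t_a.png

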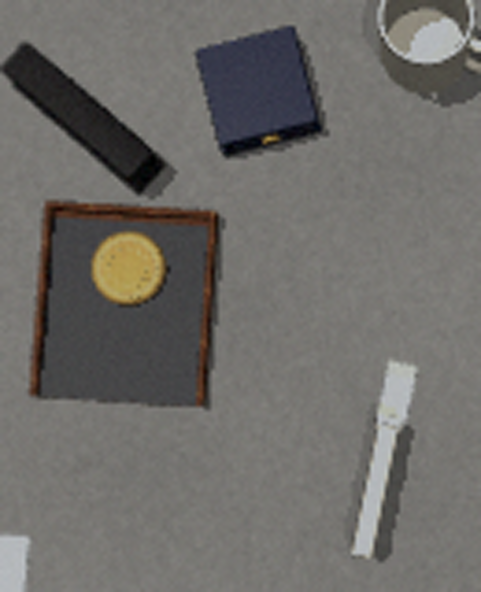

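View pics/t_b.png

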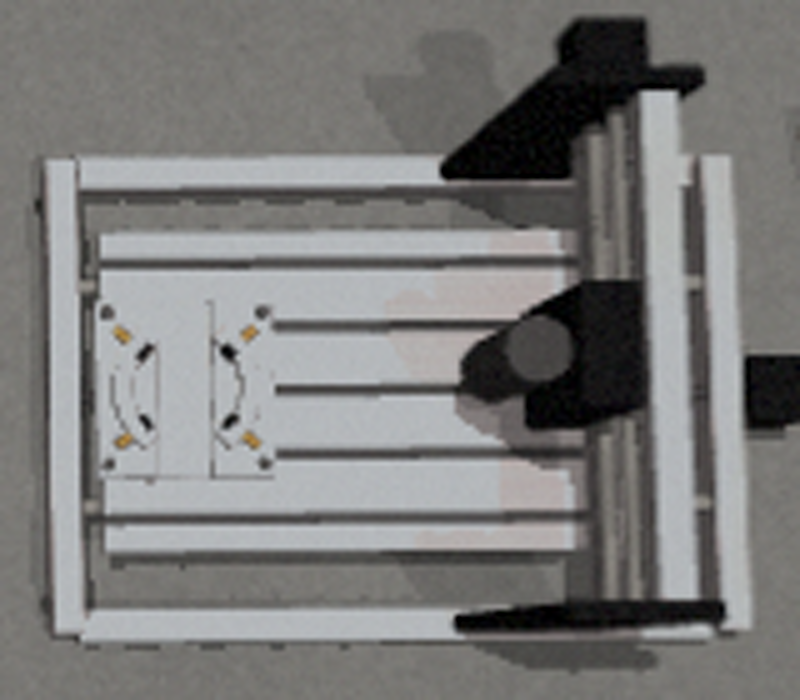

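Candidates for the lifter (top view): small off-white (285,235), larger off-white (176,295), red (386,312). The red one is excluded, and the smaller of the other two is (285,235). The close crop shows it with its blade toward the top of the image (+x) and its handle toward the base.

Run:
```python
from h import *
t=cv2.imread("pics/top0.png")[:,:,::-1]
cp=campose("top")
A=lambda p:(np.array(p)/3.7+[180,110]); B=lambda p:(np.array(p)/5+[320,110])
hsv=cv2.cvtColor(t.copy(),cv2.COLOR_RGB2HSV)
m=((hsv[...,0]>15)&(hsv[...,0]<32)&(hsv[...,1]>120)).astype(np.uint8); m[:,:185]=0;m[:,245:]=0;m[:165]=0;m[205:]=0
c=cv2.moments(m,True);c=(c['m10']/c['m00'],c['m01']/c['m00']);med=onz(cp,c,.016)[0];print('med',c,med,m.sum())
k=dict(fl=A((48,203)),fr=A((216,213)),bl=A((35,395)),br=A((205,405)))
P={n:onz(cp,p,.018)[0] for n,p in k.items()};print({n:v.round(3) for n,v in P.items()})
print('tray yaw',np.degrees(np.arctan2(*(P['fl']-P['fr'])[[0,1]]))*-1, np.degrees(np.arctan2(*(P['fl']-P['bl'])[[1,0]])),np.degrees(np.arctan2(*(P['fr']-P['br'])[[1,0]])))
tip=onz(cp,A((402,363)),.001)[0]; tail=onz(cp,A((362,556)),.054)[0]
print('lift',tip,tail,np.linalg.norm(tip-tail),np.degrees(np.arctan2(*(tip-tail)[[1,0]])))
n=onz(cp,B((185,388)),.073)[0];print('nest',n)
a,b=onz(cp,B((212,310)),.073)[0],onz(cp,B((212,478)),.073)[0];print('ch yaw',np.degrees(np.arctan2(*(a-b)[[1,0]])))
for nm,p in dict(tl=(97,300),bl=(98,478),br=(273,478)).items(): print(nm,onz(cp,B(p),.073)[0])
```

```text
med (214.2258064516129, 181.94354838709677) [0.61713049 0.2266513  0.016     ] 248
{'fl': array([0.671, 0.297, 0.018]), 'fr': array([0.665, 0.15 , 0.018]), 'bl': array([0.503, 0.301, 0.018]), 'br': array([0.498, 0.155, 0.018])}
tray yaw -2.263486616992405 -1.4955229948489508 -1.436568034639071
lift [ 0.53927235 -0.01393859  0.001     ] [0.37304527 0.01565908 0.054     ] 0.17696458704208384 -10.09602968574757
nest [ 0.60010663 -0.22221804  0.073     ]
ch yaw 0.35283019543971933
tl [ 0.65352866 -0.16764922  0.073     ]
bl [ 0.54352942 -0.16945499  0.073     ]
br [ 0.54581797 -0.27646445  0.073     ]
```

```bash
cat >> h.py <<'E'
def Rt(yaw,pitch=0):
    # tool -y along heading yaw(deg), z down
    a=np.radians(yaw);X=np.array([np.cos(a),np.sin(a),0]);Y=np.array([-np.sin(a),np.cos(a),0])
    return np.c_[-Y,-X,[0,0,-1]]
def delta(pos,yaw):
    o=ctrl.get_obs();T=R.from_rotvec(o["tool_rot"]).as_matrix()
    d=T.T@(np.array(pos)-o["tool_pos"]);r=R.from_matrix(T.T@Rt(yaw)).as_rotvec(degrees=True)
    print("t",round(o["t"],2),"pos",o["tool_pos"].round(4),"rot",r.round(2),"shift",d.round(4),"F",o["contact_force"].round(1),"open",round(o["opening"],4))
    return d,r
def yawnow():
    T=R.from_rotvec(ctrl.get_obs()["tool_rot"]).as_matrix();return np.degrees(np.arctan2(-T[1,1],-T[0,1])),T[2,:]
E
python3 - <<'E'
from h import *
delta((.44,.003,.16),-10)
E
```

```text
t 0.15 pos [0.1471 0.6069 0.2304] rot [1.4000e-01 2.0000e-02 1.7637e+02] shift [-0.5178  0.427   0.0711] F [-0.3 -0.4  0.5] open 0.0855
```

jog_arm(deltas=[[[0,0,84],[-0.26,0.21,0.0],0.085],[[0,0,84],[-0.26,0.21,0.0],0.085],[[0,0,84],[-0.26,0.21,0.0],0.085],[[0,0,84],[-0.26,0.21,0.0],0.085],[[0,0,84],[-0.26,0.21,0.0],0.085],[[0,0,84],[-0.26,0.21,0.0],0.085],[[0,0,84],[-0.26,0.21,0.0],0.085],[[0,0,84],[-0.26,0.21,0.0],0.085],[[0,0,84],[-0.26,0.21,0.0],0.085],[[0,0,84],[-0.26,0.21,0.0],0.085],[[0,0,84],[-0.26,0.21,0.0],0.085],[[0,0,84],[-0.26,0.21,0.0],0.085]])

```text
t: 1.15
tool_pos: [0.2902, 0.3047, 0.2311]
tool_rot: [3.134, -0.22, -0.0]
contact_force: [0.6, 0.2, -0.3]
opening: 0.0849
```

Run:
```python
from h import *
delta((.44,.003,.16),-10)
```

```text
t 1.15 pos [0.2902 0.3047 0.2311] rot [1.000e-02 0.000e+00 9.197e+01] shift [0.1905 0.2778 0.071 ] F [ 0.6  0.2 -0.3] open 0.0849
```

jog_arm(deltas=[[[0,0,92],[0.19,0.278,0.07],0.085],[[0,0,92],[0.19,0.278,0.07],0.085],[[0,0,92],[0.19,0.278,0.07],0.085],[[0,0,92],[0.19,0.278,0.07],0.085],[[0,0,92],[0.19,0.278,0.07],0.085],[[0,0,92],[0.19,0.278,0.07],0.085],[[0,0,92],[0.19,0.278,0.07],0.085],[[0,0,92],[0.19,0.278,0.07],0.085],[[0,0,92],[0.19,0.278,0.07],0.085],[[0,0,92],[0.19,0.278,0.07],0.085],[[0,0,92],[0.19,0.278,0.07],0.085],[[0,0,92],[0.19,0.278,0.07],0.085]])

```text
t: 2.15
tool_pos: [0.4413, 0.0039, 0.1608]
tool_rot: [2.142, -2.297, -0.002]
contact_force: [0.1, 0.0, 0.0]
opening: 0.0847
```

jog_arm(deltas=[[[0,0,6.5],[0,0,0],0.085],[[0,0,6.5],[0,0,0],0.085],[[0,0,6.5],[0,0,0],0.085]])

```text
t: 2.4
tool_pos: [0.4413, 0.0045, 0.1611]
tool_rot: [2.021, -2.405, -0.0]
contact_force: [-0.5, -0.2, 0.4]
opening: 0.085
```

Run:
```python
from h import *
delta((.44,.003,.16),-10)
print(yawnow())
cv2.imwrite("pics/w1.png",get_image("wrist")[:,:,::-1])
```

```text
t 2.4 pos [0.4413 0.0045 0.1611] rot [0.02 0.   0.1 ] shift [0.0017 0.001  0.0011] F [-0.5 -0.2  0.4] open 0.085
(np.float64(-9.90469517572564), array([-6.02075208e-06,  3.75200577e-04, -9.99999930e-01]))
```

View pics/w1.png

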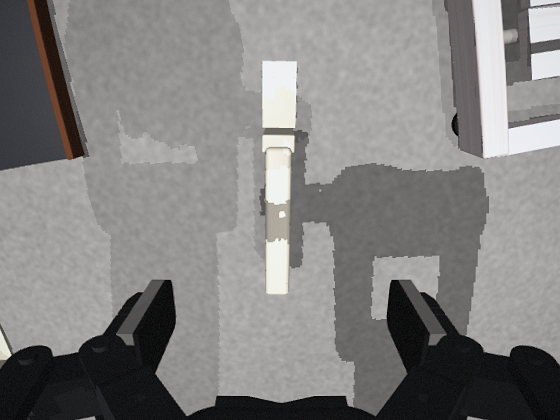

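Wrist view: the chosen lifter stands upright in the image. Its blade tip is at (279,61), the handle runs from y≈148 to 293, and the tail is at (278,293), with nothing touching it.

Run:
```python
from h import *
w=cv2.imread("pics/w1.png")
cp=campose("wrist")
g=cv2.cvtColor(w,cv2.COLOR_BGR2HSV)
m=(w.min(2)>195)|((g[...,1]<60)&(w.min(2)>180))
for y in list(range(66,126,8))+list(range(156,290,8)):
    s=np.flatnonzero(w[y,255:305].min(1)>190)+255
    if len(s): print(y,s[0],s[-1],(s[0]+s[-1])/2,w[y,275])
tip=onz(cp,(279.5,61),.001)[0];print('tip',tip)
tail=onz(cp,(277,293.5),.050)[0];print('tail',tail,np.linalg.norm((tip-tail)[:2]),np.degrees(np.arctan2(*(tip-tail)[[1,0]])))
for p in ((262.5,100),(297,100)): print(onz(cp,p,.002))
for p in ((266,270),(288,270)): print(onz(cp,p,.054))
crop(w[:,:,::-1],240,320,50,310,2.3,"pics/w1c.png")
```

```text
66 262 296 279.0 [243 241 239]
74 262 296 279.0 [243 241 239]
82 262 295 278.5 [244 242 239]
90 262 296 279.0 [236 240 239]
98 262 295 278.5 [230 240 239]
106 262 295 278.5 [230 239 239]
114 262 295 278.5 [230 239 240]
122 263 294 278.5 [229 238 240]
156 267 288 277.5 [228 238 240]
164 267 288 277.5 [229 239 241]
172 266 289 277.5 [242 242 240]
180 266 289 277.5 [242 243 240]
188 266 289 277.5 [242 243 241]
196 266 288 277.0 [241 243 241]
204 274 278 276.0 [218 224 223]
212 279 284 281.5 [157 169 174]
244 266 287 276.5 [238 243 241]
252 266 287 276.5 [238 243 241]
260 266 287 276.5 [236 243 240]
268 266 287 276.5 [235 242 240]
276 266 287 276.5 [234 242 240]
284 266 287 276.5 [232 242 240]
tip [ 0.53830719 -0.01207778  0.001     ]
tail [0.37129415 0.0191525  0.05      ] 0.16990787067074556 -10.59159202917723
[[0.5121886  0.00586436 0.002     ]]
[[ 0.50758243 -0.02041388  0.002     ]]
[[0.39447173 0.02319757 0.054     ]]
[[0.39168008 0.00725281 0.054     ]]
```

View pics/w1c.png

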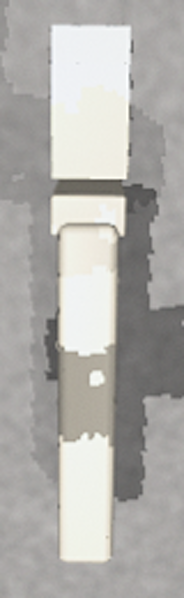

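Run:
```python
from h import *
delta((.538,-.222,.12),0.4)
```

```text
t 2.45 pos [0.4414 0.0045 0.1611] rot [  0.02   0.   -10.31] shift [ 0.2065 -0.1342  0.0411] F [-0.5 -0.1 -0.8] open 0.085
```

jog_arm(deltas=[[[0,0,-10.3],[0.2065,-0.134,0.041],0.085],[[0,0,-10.3],[0.2065,-0.134,0.041],0.085],[[0,0,-10.3],[0.2065,-0.134,0.041],0.085],[[0,0,-10.3],[0.2065,-0.134,0.041],0.085],[[0,0,-10.3],[0.2065,-0.134,0.041],0.085],[[0,0,-10.3],[0.2065,-0.134,0.041],0.085],[[0,0,-10.3],[0.2065,-0.134,0.041],0.085],[[0,0,-10.3],[0.2065,-0.134,0.041],0.085],[[0,0,-10.3],[0.2065,-0.134,0.041],0.085]])

```text
t: 3.2
tool_pos: [0.537, -0.222, 0.1198]
tool_rot: [2.227, -2.216, -0.002]
contact_force: [-0.5, 0.2, 1.2]
opening: 0.0851
```

Run:
```python
from h import *
o=ctrl.get_obs()
cv2.imwrite("pics/w2.png",get_image("wrist")[:,:,::-1])
delta((.538,-.222,.12),0.4); print(o["tool_pos"],o["tool_rot"],yawnow())
np.save("w2pose.npy",np.r_[o["tool_pos"],o["tool_rot"]])
```

```text
t 3.25 pos [ 0.5371 -0.2214  0.1202] rot [ 0.02  0.03 -0.08] shift [ 0.0006 -0.0009  0.0002] F [ 1.2 -0.3  0.5] open 0.0849
[ 0.53701878 -0.22200824  0.11984825] [ 2.22672312 -2.21609928 -0.0022397 ] (np.float64(0.31608481446434966), array([-5.96271249e-04,  4.13307484e-04, -9.99999737e-01]))
```

View pics/w2.png

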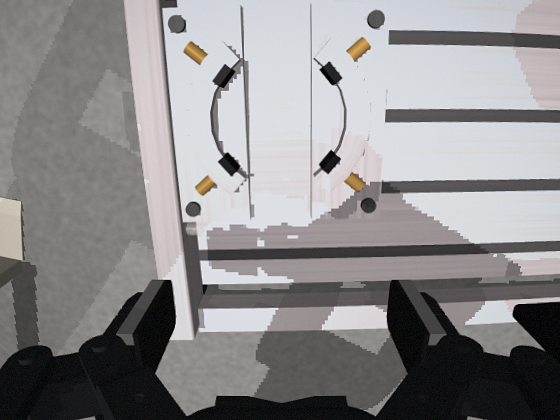

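Run:
```python
from h import *
w=cv2.imread("pics/w2.png")
p=np.load("w2pose.npy");o=dict(tool_pos=p[:3],tool_rot=p[3:])
cp=campose("wrist",o)
def blobs(m,amin,amax):
    n,l,s,c=cv2.connectedComponentsWithStats(m.astype(np.uint8));return [(c[i],s[i]) for i in range(1,n) if amin<s[i][4]<amax]
m=(w.max(2)<45);m[:, :170]=0;m[:,390:]=0;m[225:]=0
P=[];
for c,s in blobs(m,60,900): print('blk',c.round(1),s)
hsv=cv2.cvtColor(w,cv2.COLOR_BGR2HSV)
g=(hsv[...,1]>120)&(w[...,2]>80);g[225:]=0
for c,s in blobs(g,30,900): print('gold',c.round(1),s, onz(cp,c,.073)[0].round(4))
d=(w.max(2)<110);d[225:]=0;d[:,:160]=0;d[:,385:]=0
for c,s in blobs(d,80,500): print('dark',c.round(1),s,onz(cp,c,.073)[0].round(4))
crop(w[:,:,::-1],160,390,0,225,3.4,"pics/w2c.png")
```

```text
blk [330.3  73.5] [320  62  21  23 238]
blk [226.7  78. ] [219  68  16  20 109]
blk [329.2 161.5] [320 151  20  22 240]
blk [229.1 163.6] [219 153  21  22 239]
gold [358.4  48.3] [347  38  23  23 267] [ 0.634  -0.2585  0.073 ]
gold [194.6  52.2] [184  42  23  22 261] [ 0.632  -0.1812  0.073 ]
gold [354.9 182.2] [345 173  20  19 201] [ 0.569  -0.2605  0.073 ]
gold [204.4 185.5] [196 176  19  19 188] [ 0.5668 -0.1826  0.073 ]
dark [375.3  19. ] [367  10  17  19 241] [ 0.6472 -0.2657  0.073 ]
dark [176.7  23.9] [168  16  18  17 245] [ 0.6448 -0.1733  0.073 ]
dark [243.8  73.9] [242  24   6 105 121] [ 0.6219 -0.2043  0.073 ]
dark [367.9 204.7] [361 197  15  16 190] [ 0.5568 -0.2682  0.073 ]
dark [192.9 208.7] [186 202  15  14 168] [ 0.5542 -0.1757  0.073 ]
```

View pics/w2c.png

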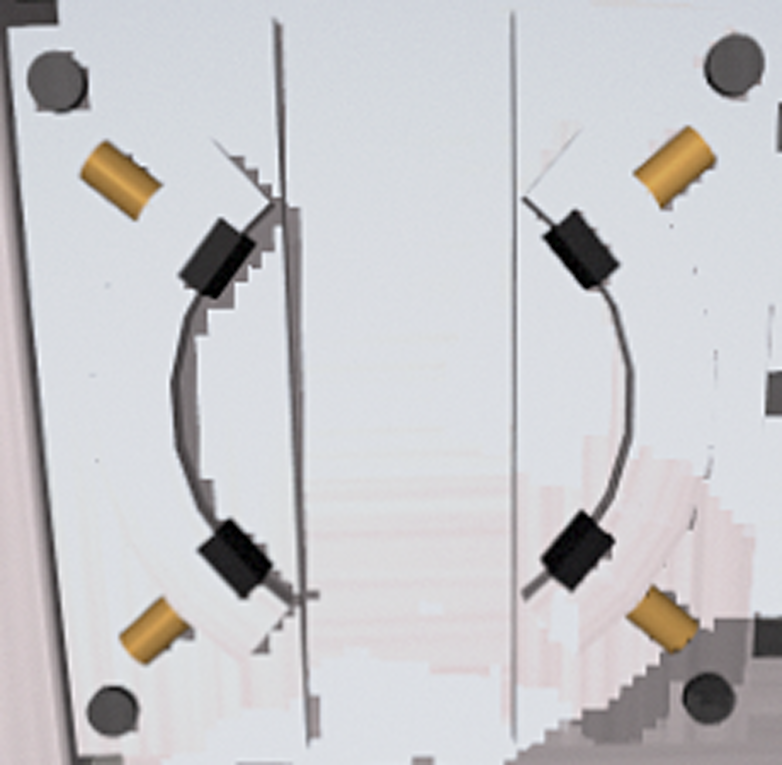

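Run:
```python
from h import *
p=np.load("w2pose.npy");o=dict(tool_pos=p[:3],tool_rot=p[3:])
cp=campose("wrist",o);print(cp[2])
f=lambda a:np.array(a)/3.4+[160,0]
pads=[(217,258),(581,249),(235,557),(578,551)]
for z in(.073,.076):
    Q=np.array([onz(cp,f(q),z)[0] for q in pads]);print(z,Q.round(4).tolist(),Q.mean(0),np.linalg.norm(Q-Q.mean(0),axis=1))
bo=[(375.3,19),(176.7,23.9),(367.9,204.7),(192.9,208.7)]
for z in (.065,.069,.073):
    Q=onz(cp,bo,z);print('bolt',z,Q.mean(0))
go=[(358.4,48.3),(194.6,52.2),(354.9,182.2),(204.4,185.5)]
for z in (.069,.073,.077): print('gold',z,onz(cp,go,z).mean(0))
# arcs at jaw top z=.073: outermost left (171,385), right (632,385)
for q in [(171,383),(633,385)]: print('arc',onz(cp,f(q),.073))
# channel edges
for z in (.065,.059):
  for q in [(276,20),(285,205),(513,15),(513,740)]: print('ch',z,onz(cp,f(q),z)[0].round(4))
```

```text
[ 0.61560238 -0.22207134  0.26199467]
0.073 [[0.621, -0.1947, 0.073], [0.6225, -0.2459, 0.073], [0.5783, -0.1959, 0.073], [0.5794, -0.2471, 0.073]] [ 0.60028616 -0.22088906  0.073     ] [0.03341652 0.03339583 0.03334716 0.03354772]
0.076 [[0.621, -0.1951, 0.076], [0.6223, -0.2455, 0.076], [0.5788, -0.1963, 0.076], [0.58, -0.2467, 0.076]] [ 0.60052928 -0.22090783  0.076     ] [0.03288608 0.03286572 0.03281783 0.0330152 ]
bolt 0.065 [ 0.60011202 -0.22068142  0.065     ]
bolt 0.069 [ 0.60042655 -0.22070964  0.069     ]
bolt 0.073 [ 0.60074109 -0.22073786  0.073     ]
gold 0.069 [ 0.60012566 -0.22064761  0.069     ]
gold 0.073 [ 0.60044643 -0.22067712  0.073     ]
gold 0.077 [ 0.6007672  -0.22070663  0.077     ]
arc [[ 0.60375847 -0.1874459   0.073     ]]
arc [[ 0.603747  -0.2541072  0.073    ]]
ch 0.065 [ 0.6538 -0.2028  0.065 ]
ch 0.065 [ 0.6287 -0.2037  0.065 ]
ch 0.065 [ 0.6546 -0.2362  0.065 ]
ch 0.065 [ 0.5466 -0.2389  0.065 ]
ch 0.059 [ 0.655  -0.2023  0.059 ]
ch 0.059 [ 0.6291 -0.2031  0.059 ]
ch 0.059 [ 0.6557 -0.2366  0.059 ]
ch 0.059 [ 0.5445 -0.2395  0.059 ]
```

Run:
```python
from h import *
delta((.4598,.0026,.090),-10.6)
```

```text
t 3.25 pos [ 0.5371 -0.2214  0.1202] rot [ 0.03  0.03 10.92] shift [-0.2244  0.076   0.0304] F [ 1.2 -0.3  0.5] open 0.0849
```

jog_arm(deltas=[[[0,0,10.9],[-0.2244,0.076,0.0],0.085],[[0,0,10.9],[-0.2244,0.076,0.0],0.085],[[0,0,10.9],[-0.2244,0.076,0.0],0.085],[[0,0,10.9],[-0.2244,0.076,0.03],0.085],[[0,0,10.9],[-0.2244,0.076,0.03],0.085],[[0,0,10.9],[-0.2244,0.076,0.03],0.085],[[0,0,10.9],[-0.2244,0.076,0.03],0.085],[[0,0,10.9],[-0.2244,0.076,0.03],0.085],[[0,0,10.9],[-0.2244,0.076,0.03],0.085]])

```text
t: 4.0
tool_pos: [0.4605, 0.0025, 0.0911]
tool_rot: [-2.007, 2.415, -0.003]
contact_force: [0.2, -0.0, 0.4]
opening: 0.085
```

Run:
```python
from h import *
cv2.imwrite("pics/w3.png",get_image("wrist")[:,:,::-1])
cp=campose("wrist")
delta((.4598,.0026,.026),-10.6);print(yawnow())
w=cv2.imread("pics/w3.png")
for y in (20,40,60,240,260,280,300,330,350):
    s=np.flatnonzero(w[y,230:330].min(1)>190)+230
    if len(s): print(y,s[0],s[-1],onz(cp,((s[0]+s[-1])/2,y),.002 if y<150 else .054)[0].round(4))
```

```text
t 4.05 pos [0.461  0.0018 0.0913] rot [-0.13 -0.01 -0.02] shift [-0.0006  0.0014  0.0653] F [-0.3 -0.   0.5] open 0.085
(np.float64(-10.617568085345107), array([ 1.61104209e-04, -2.23366231e-03, -9.99997492e-01]))
240 279 287 [ 0.4643 -0.0005  0.054 ]
300 265 294 [0.4298 0.0078 0.054 ]
330 265 293 [0.4107 0.0117 0.054 ]
350 266 293 [0.397 0.014 0.054]
```

View pics/w3.png

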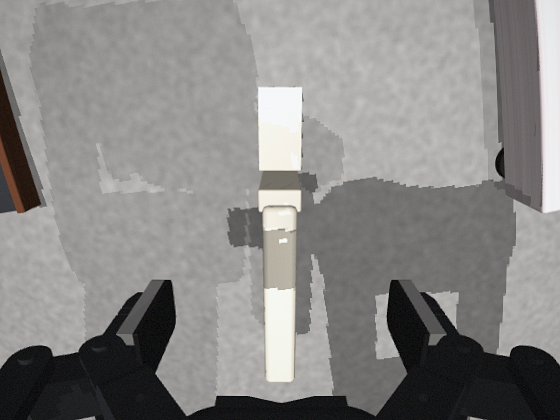

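jog_arm(deltas=[[[0,0,0],[0,0.001,0.03],0.085],[[0,0,0],[0,0.001,0.055],0.085],[[0,0,0],[0,0.001,0.065],0.085],[[0,0,0],[0,0.001,0.065],0.04],[[0,0,0],[0,0.001,0.065],0.03],[[0,0,0],[0,0.001,0.065],0.02],[[0,0,0],[0,0.001,0.065],0.01],[[0,0,0],[0,0.001,0.065],0.0],[[0,0,0],[0,0.001,0.065],0.0],[[0,0,0],[0,0.001,0.065],0.0],[[0,0,0],[0,0.001,0.065],0.0]], squeeze=100)

```text
t: 4.97
tool_pos: [0.4607, 0.0018, 0.0268]
tool_rot: [-2.004, 2.417, -0.003]
contact_force: [-1.2, 0.1, 5.7]
opening: 0.0162
```

Run:
```python
from h import *
cv2.imwrite("pics/w4.png",get_image("wrist")[:,:,::-1])
delta((.4598,.0026,.026),-10.6);print(yawnow())
```

```text
t 5.02 pos [0.4607 0.0018 0.0268] rot [-0.14 -0.01 -0.06] shift [-0.0006  0.001   0.0008] F [-0.6  0.3  6.1] open 0.0164
(np.float64(-10.658489556642344), array([ 9.83954662e-05, -2.44398772e-03, -9.99997009e-01]))
```

View pics/w4.png

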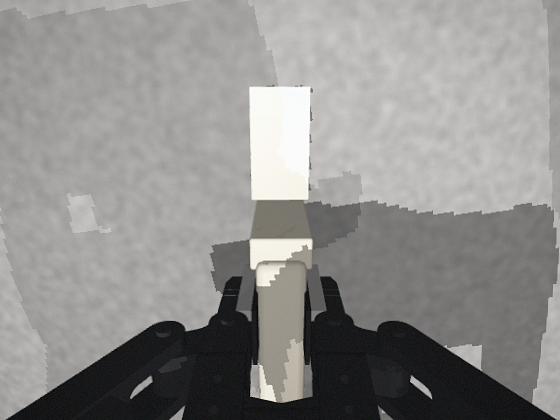

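Run:
```python
from h import *
cp=campose("wrist")
o=ctrl.get_obs();T=R.from_rotvec(o["tool_rot"]).as_matrix()
for p,z in (((280,87),.001),((250,100),.001),((310,100),.001),((250,196),.002),((308,197),.002)):
    q=onz(cp,p,z)[0];print(p,q.round(4),(T.T@(q-o["tool_pos"])).round(4))
delta((.475,.2312,.08),-1.8)
```

```text
(280, 87) [ 0.5383 -0.013   0.001 ] [ 0.0003 -0.079   0.026 ]
(250, 100) [0.5354 0.0007 0.001 ] [-0.0127 -0.0736  0.026 ]
(310, 100) [ 0.5306 -0.0248  0.001 ] [ 0.0132 -0.0735  0.026 ]
(250, 196) [0.4935 0.0095 0.002 ] [-0.0136 -0.0308  0.0248]
(308, 197) [ 0.488  -0.0167  0.002 ] [ 0.0131 -0.0303  0.0248]
t 5.02 pos [0.4607 0.0018 0.0268] rot [-0.14 -0.02 -8.86] shift [-0.228   0.0282 -0.0533] F [-0.6  0.3  6.1] open 0.0164
```

jog_arm(deltas=[[[0,0,0],[0,0,-0.01],0.0],[[0,0,0],[0,0,-0.03],0.0],[[0,0,0],[0,0,-0.053],0.0],[[0,0,0],[0,0,-0.053],0.0]])

```text
t: 5.35
tool_pos: [0.4624, 0.0016, 0.0831]
tool_rot: [-2.002, 2.414, -0.009]
contact_force: [0.3, -0.3, -0.4]
opening: 0.0163
```

Run:
```python
from h import *
cv2.imwrite("pics/w5.png",get_image("wrist")[:,:,::-1])
delta((.475,.2312,.08),-1.8);print(yawnow())
a=cv2.imread("pics/w4.png");b=cv2.imread("pics/w5.png");cv2.imwrite("pics/w45.png",np.hstack([a[60:420,180:380],b[60:420,180:380]]))
```

```text
t 5.4 pos [0.4614 0.0018 0.0811] rot [-0.33 -0.02 -8.86] shift [-0.228   0.0291  0.001 ] F [-0.1  0.3 -1. ] open 0.0164
(np.float64(-10.660968070271188), array([-1.63340552e-04, -5.82060234e-03, -9.99983047e-01]))
```

View pics/w45.png

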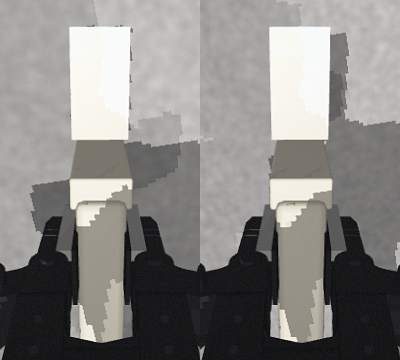

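jog_arm(deltas=[[[0,0,-8.9],[-0.228,0.029,0],0.0],[[0,0,-8.9],[-0.228,0.029,0],0.0],[[0,0,-8.9],[-0.228,0.029,0],0.0],[[0,0,-8.9],[-0.228,0.029,0],0.0],[[0,0,-8.9],[-0.228,0.029,0],0.0],[[0,0,-8.9],[-0.228,0.029,0],0.0],[[0,0,-8.9],[-0.228,0.029,0],0.0],[[0,0,-8.9],[-0.228,0.029,0],0.0],[[0,0,-8.9],[-0.228,0.029,0],0.0]])

```text
t: 6.15
tool_pos: [0.4722, 0.2308, 0.0771]
tool_rot: [2.185, -2.254, -0.001]
contact_force: [-0.6, -0.1, -1.7]
opening: 0.0164
```

Run:
```python
from h import *
o=ctrl.get_obs();np.save("w6pose.npy",np.r_[o["tool_pos"],o["tool_rot"]])
cv2.imwrite("pics/w6.png",get_image("wrist")[:,:,::-1])
delta((.475,.2312,.08),-1.8);print(yawnow())
```

```text
t 6.2 pos [0.4725 0.2304 0.0773] rot [ 0.1  -0.06 -0.02] shift [-0.0009 -0.0025 -0.0027] F [-0.3  0.5 -1.1] open 0.0164
(np.float64(-1.8165416590125893), array([ 9.98891845e-04,  1.71328997e-03, -9.99998033e-01]))
```

View pics/w6.png

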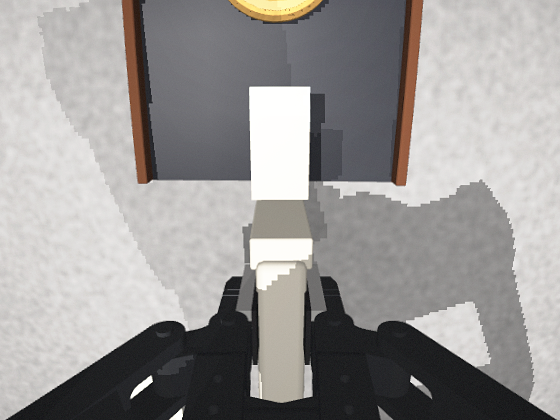

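Run:
```python
from h import *
p=np.load("w6pose.npy");o=dict(tool_pos=p[:3],tool_rot=p[3:])
cp=campose("wrist",o);w=cv2.imread("pics/w6.png");hsv=cv2.cvtColor(w,cv2.COLOR_BGR2HSV)
def yaw(a,b,z):
    A,B=onz(cp,a,z)[0],onz(cp,b,z)[0];return np.degrees(np.arctan2(*(B-A)[[1,0]])),A.round(4),B.round(4)
br=(hsv[...,1]>110)&((hsv[...,0]<14)|(hsv[...,0]>172));
for y in (20,60,100,140,175):
    s=np.flatnonzero(br[y]);l=s[s<270];r=s[s>290];print(y,l.min(),l.max(),r.min(),r.max())
g=(hsv[...,0]>12)&(hsv[...,0]<35)&(hsv[...,1]>70)&(np.arange(420)[:,None]<30)
for y in (0,4,8,12,16,20):
    s=np.flatnonzero(g[y]);s=s[(s>200)&(s<350)]
    if len(s): print('med',y,s.min(),s.max(),(s.min()+s.max())/2)
# circle of med outline radius 32 at z=.0145
pts=[]
for y in range(0,18,2):
    s=np.flatnonzero(g[y]);s=s[(s>200)&(s<350)];pts+= [(s.min()-.5,y),(s.max()+.5,y)]
from scipy.optimize import least_squares
Q=onz(cp,pts,.012)[:,:2]
f=least_squares(lambda c:np.hypot(*(Q-c).T)-.032,Q.mean(0)+[.02,0]);print('medc',f.x,np.abs(f.fun).max(),f.cost)
T=R.from_rotvec(o["tool_rot"]).as_matrix();print('tool',T.T@(np.r_[f.x,.0125]-o["tool_pos"]))
crop(w[:,:,::-1],200,360,0,120,5,"pics/w6c.png")
```

```text
20 124 139 405 420
60 127 142 403 417
100 130 145 399 413
140 134 148 395 409
175 138 152 392 405
med 0 228 322 275.0
med 4 232 318 275.0
med 8 237 314 275.5
med 12 242 308 275.0
med 16 249 302 275.5
med 20 261 291 276.0
medc [0.61523037 0.22865358] 0.00020897225515370543 6.144161298532066e-08
tool [-0.002355   -0.14311096  0.06429015]
```

View pics/w6c.png

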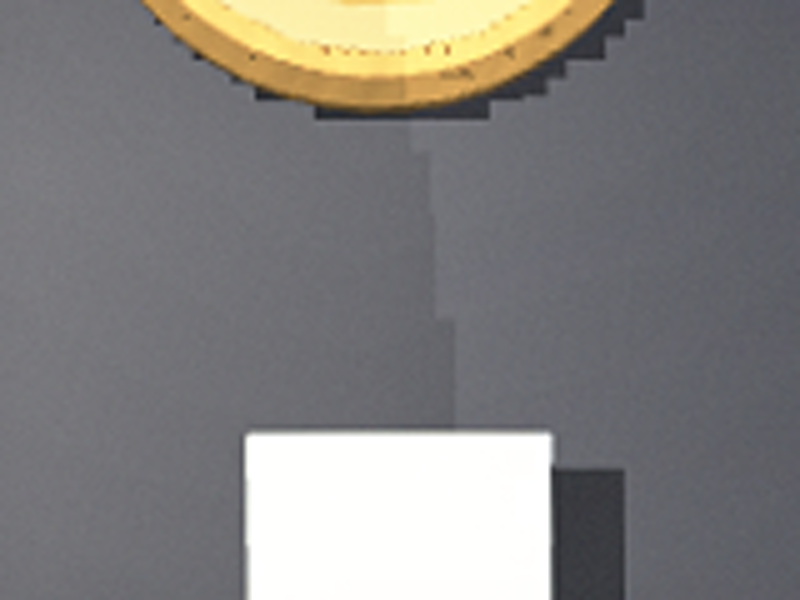

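jog_arm(deltas=[[[0,0,0],[-0.0027,-0.005,0.01],0.0],[[0,0,0],[-0.0027,-0.01,0.022],0.0],[[0,0,0],[-0.0027,-0.015,0.032],0.0],[[0,0,0],[-0.0027,-0.015,0.037],0.0],[[0,0,0],[-0.0027,-0.015,0.037],0.0],[[0,0,0],[-0.0027,-0.015,0.037],0.0],[[0,0,0],[-0.0027,-0.015,0.037],0.0]])

```text
t: 6.78
tool_pos: [0.4884, 0.2333, 0.0418]
tool_rot: [-2.186, 2.256, -0.0]
contact_force: [0.1, 0.4, -1.5]
opening: 0.016
```

Run:
```python
from h import *
delta((.475,.2312,.0352),-1.8);print(yawnow())
```

```text
t 6.78 pos [0.4884 0.2333 0.0418] rot [-0.04  0.01 -0.01] shift [0.0026 0.0133 0.0066] F [ 0.1  0.4 -1.5] open 0.016
(np.float64(-1.8088128231334708), array([-2.25234253e-04, -6.22563793e-04, -9.99999781e-01]))
```

Now small downward steps until contact.

jog_arm(deltas=[[[0,0,0],[0,0,0.003],0.0],[[0,0,0],[0,0,0.005],0.0],[[0,0,0],[0,0,0.005],0.0],[[0,0,0],[0,0,0.005],0.0]])

```text
t: 7.12
tool_pos: [0.4881, 0.2337, 0.0363]
tool_rot: [2.187, -2.255, -0.0]
contact_force: [-0.8, -0.1, -1.2]
opening: 0.0166
```

jog_arm(deltas=[[[0,0,0],[0,0,0.0005],0.0],[[0,0,0],[0,0,0.001],0.0],[[0,0,0],[0,0,0.001],0.0]])

```text
t: 7.37
tool_pos: [0.4882, 0.2337, 0.0352]
tool_rot: [2.187, -2.255, -0.0]
contact_force: [0.4, -0.0, -1.9]
opening: 0.0165
```

Run:
```python
from h import *
cv2.imwrite("pics/w7.png",get_image("wrist")[:,:,::-1])
delta((.475,.2312,.0352),-1.8);print(yawnow())
```

```text
t 7.42 pos [0.4882 0.2337 0.0353] rot [ 0.01 -0.    0.04] shift [0.0029 0.0131 0.0001] F [ 0.3  0.2 -1.3] open 0.0165
(np.float64(-1.7641983831308818), array([ 2.29551886e-05,  1.12145048e-04, -9.99999993e-01]))
```

View pics/w7.png

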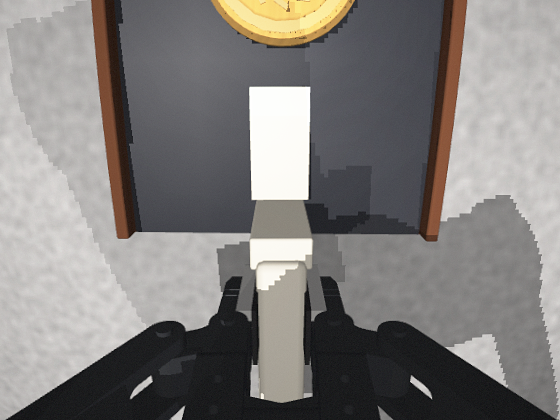

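jog_arm(deltas=[[[0,0,0],[0.0014,0,0.0005],0.0],[[0,0,0],[0.0014,0,0.0008],0.0],[[0,0,0],[0.0014,0,0.0008],0.0],[[0,0,0],[0.0014,0,0.0008],0.0]])

```text
t: 7.75
tool_pos: [0.4883, 0.2323, 0.0348]
tool_rot: [-2.187, 2.255, -0.0]
contact_force: [-0.7, -0.7, 1.1]
opening: 0.0167
```

```bash
cat > med.py <<'E'
from h import *
from scipy.optimize import least_squares
import sys
def med(w,cp,z,o,ymax=150):
    hsv=cv2.cvtColor(w,cv2.COLOR_BGR2HSV)
    g=((hsv[...,0]>10)&(hsv[...,0]<35)&(hsv[...,1]>70)).astype(np.uint8);g[ymax:]=0
    n,l,s,c=cv2.connectedComponentsWithStats(g);i=1+np.argmax(s[1:,4]);pts=[]
    for y in range(s[i][1],s[i][1]+s[i][3]-3,2):
        r=np.flatnonzero(l[y]==i);pts+=[(r.min()-.5,y),(r.max()+.5,y)]
    Q=onz(cp,pts,z)[:,:2]
    f=least_squares(lambda c:np.hypot(*(Q-c).T)-.032,Q.mean(0)+[.02,0],loss='soft_l1',f_scale=.0005)
    T=R.from_rotvec(o["tool_rot"]).as_matrix()
    return f.x,(T.T@(np.r_[f.x,z]-o["tool_pos"])),np.abs(f.fun).mean()
if __name__=="__main__":
    o=ctrl.get_obs();im=get_image("wrist")[:,:,::-1].copy();cv2.imwrite(sys.argv[1],im)
    print(med(im,campose("wrist",o),float(sys.argv[2]),o)); delta(o["tool_pos"],float(sys.argv[3]));print(yawnow())
E
python3 med.py pics/w8.png .0115 -1.8
```

```text
(array([0.61519101, 0.22863862]), array([-0.00030298, -0.12689999,  0.0233201 ]), np.float64(9.345104707720585e-05))
t 7.8 pos [0.4884 0.2323 0.0348] rot [-0.02 -0.    0.03] shift [0. 0. 0.] F [-1.5 -0.9  2.5] open 0.0163
(np.float64(-1.7690471580350662), array([ 1.48527161e-05, -3.19047084e-04, -9.99999949e-01]))
```

jog_arm(deltas=[[[0,0,0],[-0.0006,-0.004,0],0.0],[[0,0,0],[-0.0006,-0.008,0],0.0],[[0,0,0],[-0.0006,-0.012,0],0.0],[[0,0,0],[-0.0006,-0.016,0],0.0],[[0,0,0],[-0.0006,-0.019,0],0.0],[[0,0,0],[-0.0006,-0.022,0],0.0],[[0,0,0],[-0.0006,-0.025,0],0.0],[[0,0,0],[-0.0006,-0.028,0],0.0],[[0,0,0],[-0.0006,-0.031,0],0.0],[[0,0,0],[-0.0006,-0.034,0],0.0]])

```text
t: 8.63
tool_pos: [0.5223, 0.232, 0.0348]
tool_rot: [2.186, -2.255, -0.001]
contact_force: [-4.2, 0.5, 6.5]
opening: 0.0162
```

```bash
python3 med.py pics/w9.png .0115 -1.8
```

```text
(array([0.63098439, 0.22789698]), array([ 0.0007206 , -0.10878883,  0.02323339]), np.float64(0.00033513279113475333))
t 8.68 pos [0.5228 0.2319 0.0349] rot [0.03 0.01 0.02] shift [-0.      0.0005  0.    ] F [-3.4 -0.2  2.9] open 0.0162
(np.float64(-1.7806102421609569), array([-1.86895684e-04,  4.64345346e-04, -9.99999875e-01]))
```

View pics/w9.png

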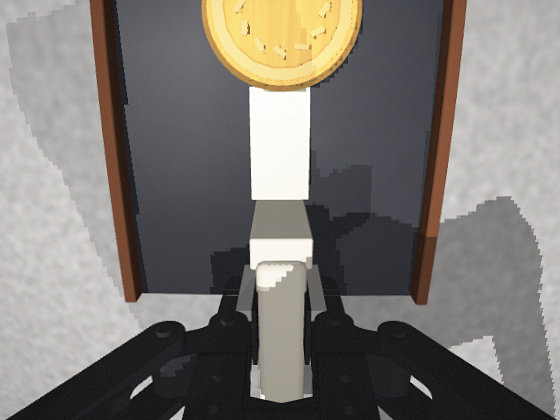

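jog_arm(deltas=[[[0,0,0],[0,-0.002,0],0.0],[[0,0,0],[0,-0.004,0],0.0],[[0,0,0],[0,-0.006,0],0.0],[[0,0,0],[0,-0.008,0],0.0],[[0,0,0],[0,-0.01,0],0.0],[[0,0,0],[0,-0.012,0],0.0]])

```text
t: 9.18
tool_pos: [0.5342, 0.2316, 0.0348]
tool_rot: [2.186, -2.255, -0.001]
contact_force: [-4.1, 0.6, 6.2]
opening: 0.016
```

```bash
python3 med.py pics/w10.png .0125 -1.8
```

```text
(array([0.63116142, 0.22782817]), array([ 0.00077201, -0.09703792,  0.02223559]), np.float64(0.00046975676906418825))
t 9.23 pos [0.5346 0.2316 0.0348] rot [0.01 0.01 0.03] shift [0.     0.0004 0.    ] F [-2.8  0.8  4.3] open 0.0167
(np.float64(-1.7727540111126243), array([-1.65260693e-04,  1.72324171e-04, -9.99999971e-01]))
```

View pics/w10.png

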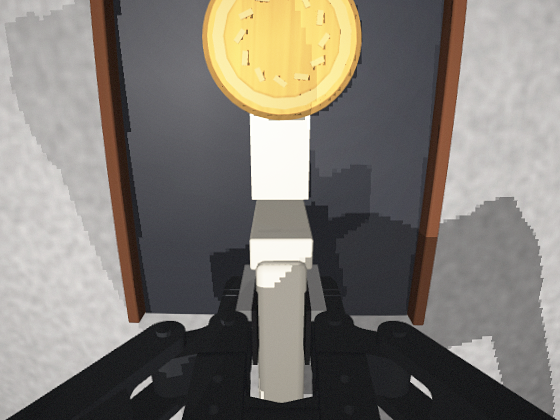

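jog_arm(deltas=[[[0,0,0],[0,-0.003,0],0.0],[[0,0,0],[0,-0.006,0],0.0],[[0,0,0],[0,-0.009,0],0.0],[[0,0,0],[0,-0.012,0],0.0],[[0,0,0],[0,-0.015,0],0.0],[[0,0,0],[0,-0.018,0],0.0],[[0,0,0],[0,-0.021,0],0.0],[[0,0,0],[0,-0.024,0],0.0],[[0,0,0],[0,-0.027,0],0.0],[[0,0,0],[0,-0.03,0],0.0],[[0,0,0],[0,-0.032,0],0.0],[[0,0,0],[0,-0.033,0],0.0]])

```text
t: 10.23
tool_pos: [0.5669, 0.2306, 0.0348]
tool_rot: [2.186, -2.255, -0.002]
contact_force: [-5.5, -0.2, 7.2]
opening: 0.0163
```

```bash
sed -i 's/ymax=150/ymax=230/' med.py; python3 med.py pics/w11.png .0135 -1.8
```

```text
(array([0.63140277, 0.22769388]), array([ 0.00087601, -0.06462095,  0.02116968]), np.float64(0.0007207202825442191))
t 10.28 pos [0.567  0.2306 0.0348] rot [0.09 0.   0.02] shift [0.     0.0001 0.    ] F [-4.3  0.4  6.5] open 0.0166
(np.float64(-1.775206317809664), array([-2.69969959e-05,  1.57986271e-03, -9.99998752e-01]))
```

View pics/w11.png

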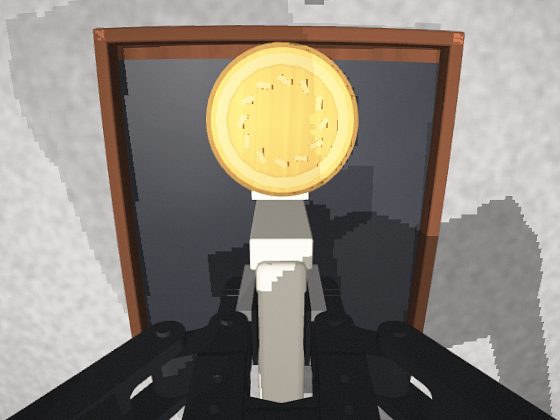

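jog_arm(deltas=[[[0,0,0],[0,-0.001,0],0.0],[[0,0,0],[0,-0.002,0],0.0],[[0,0,0],[0,-0.0025,0],0.0],[[0,0,0],[0,-0.003,0],0.0]])

```text
t: 10.62
tool_pos: [0.5696, 0.2305, 0.0349]
tool_rot: [2.186, -2.254, -0.003]
contact_force: [-6.0, 0.3, 8.7]
opening: 0.0163
```

```bash
python3 med.py pics/w12.png .0135 -1.8; python3 -c "
from h import *
crop(cv2.imread('pics/w12.png')[:,:,::-1],180,390,20,270,2.4,'pics/w12c.png')"
```

```text
(array([0.63145597, 0.22776309]), array([ 0.00087081, -0.0620004 ,  0.02121639]), np.float64(0.00081505747579532))
t 10.67 pos [0.5697 0.2305 0.0348] rot [ 0.13 -0.    0.03] shift [-0.      0.0001 -0.    ] F [-6.3  0.8  7.6] open 0.0166
(np.float64(-1.7682781382005508), array([ 4.29966086e-05,  2.18579460e-03, -9.99997610e-01]))
```

View pics/w12c.png

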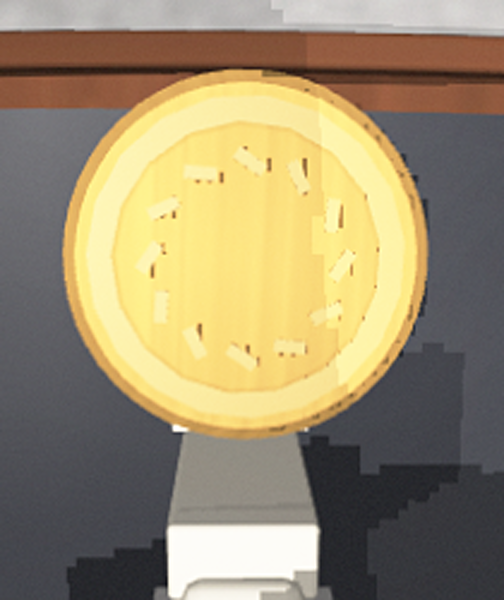

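jog_arm(deltas=[[[0,0,0],[0,-0.0005,0],0.0],[[0,0,0],[0,-0.001,0],0.0],[[0,0,0],[0,-0.0005,-0.001],0.0],[[0,0,0],[0,0.0,-0.002],0.0],[[0,0,0],[0,0.001,-0.004],0.0],[[0,0,0],[0,0.002,-0.006],0.0],[[0,0,0],[0,0.002,-0.008],0.0],[[0,0,0],[0,0.002,-0.01],0.0],[[0,0,0],[0,0.002,-0.012],0.0]])

```text
t: 11.42
tool_pos: [0.5681, 0.2303, 0.0465]
tool_rot: [2.187, -2.255, -0.0]
contact_force: [0.1, 0.5, -2.5]
opening: 0.0167
```

```bash
python3 med.py pics/w13.png .025 -1.8; python3 -c "
from h import *
crop(cv2.imread('pics/w13.png')[:,:,::-1],180,390,20,270,2.4,'pics/w13c.png')"
```

```text
(array([0.62890793, 0.22769591]), array([ 0.00077055, -0.06085548,  0.02150916]), np.float64(0.0007964587862591447))
t 11.47 pos [0.5685 0.2305 0.0472] rot [-0.05  0.01  0.03] shift [0.0001 0.0004 0.0006] F [-0.2  0.6 -2.3] open 0.0162
(np.float64(-1.7682588653572624), array([-1.89870445e-04, -8.23411111e-04, -9.99999643e-01]))
```

View pics/w13c.png

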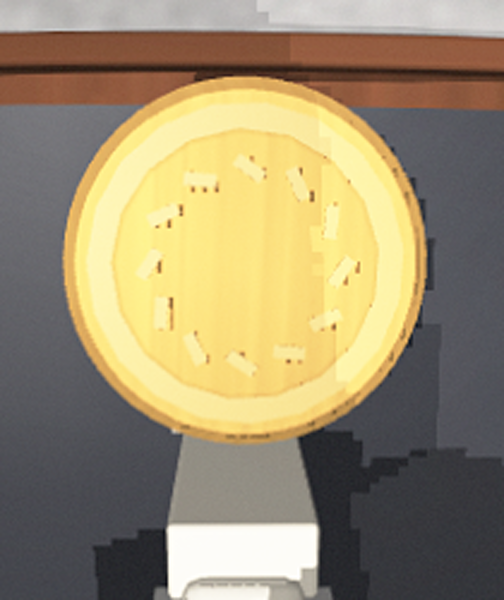

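jog_arm(deltas=[[[0,0,0],[0,0,-0.003],0.0],[[0,0,0],[0,0,-0.009],0.0],[[0,0,0],[0,0,-0.017],0.0],[[0,0,0],[0,0,-0.027],0.0],[[0,0,0],[0,0,-0.038],0.0],[[0,0,0],[0,0,-0.05],0.0],[[0,0,0],[0,0,-0.062],0.0],[[0,0,0],[0,0,-0.072],0.0],[[0,0,0],[0,0,-0.08],0.0],[[0,0,0],[0,0,-0.084],0.0],[[0,0,0],[0,0,-0.085],0.0],[[0,0,0],[0,0,-0.085],0.0]])

```text
t: 12.47
tool_pos: [0.5681, 0.2304, 0.1317]
tool_rot: [-2.187, 2.255, -0.0]
contact_force: [-0.1, -0.0, -3.4]
opening: 0.0166
```

```bash
python3 med.py pics/w14.png .1085 -1.8; python3 -c "
from h import *
delta((.5385,-.2208,.13),1.5)
crop(cv2.imread('pics/w14.png')[:,:,::-1],180,390,20,270,2.4,'pics/w14c.png')"
```

```text
(array([0.62898718, 0.2277733 ]), array([ 0.00074797, -0.06088767,  0.02315679]), np.float64(0.0010134972135028052))
t 12.52 pos [0.5678 0.2303 0.131 ] rot [ 0.05 -0.02  0.03] shift [-0.0001 -0.0003 -0.0007] F [ 0.3  0.7 -3.4] open 0.0165
(np.float64(-1.7692291514820686), array([ 3.01514588e-04,  9.39016778e-04, -9.99999514e-01]))
t 12.52 pos [0.5678 0.2303 0.131 ] rot [ 0.05 -0.02 -3.27] shift [0.4518 0.0154 0.0011] F [ 0.3  0.7 -3.4] open 0.0165
```

View pics/w14c.png

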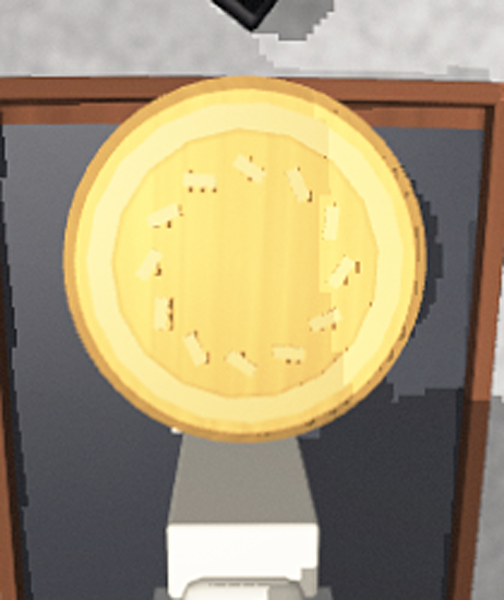

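jog_arm(deltas=[[[0,0,0],[0.003,0,0],0.0],[[0,0,0],[0.009,0,0],0.0],[[0,0,0],[0.018,0,0],0.0],[[0,0,0],[0.03,0,0],0.0],[[0,0,0],[0.045,0,0],0.0],[[0,0,0],[0.063,0,0],0.0],[[0,0,0],[0.083,0,0],0.0],[[0,0,0],[0.103,0,0],0.0],[[0,0,0],[0.123,0,0],0.0],[[0,0,0],[0.143,0,0],0.0],[[0,0,0],[0.163,0,0],0.0],[[0,0,0],[0.183,0,0],0.0]])

```text
t: 13.52
tool_pos: [0.562, 0.0451, 0.1315]
tool_rot: [2.186, -2.256, 0.001]
contact_force: [0.0, -0.4, -3.3]
opening: 0.0165
```

jog_arm(deltas=[[[0,0,0],[0.02,0,0],0.0],[[0,0,0],[0.04,0,0],0.0],[[0,0,0],[0.06,0,0],0.0],[[0,0,0],[0.08,0,0],0.0],[[0,0,0],[0.1,0,0],0.0],[[0,0,0],[0.12,0,0],0.0],[[0,0,0],[0.138,0,0],0.0],[[0,0,0],[0.154,0,0],0.0],[[0,0,0],[0.169,0,0],0.0],[[0,0,0],[0.182,0,0],0.0],[[0,0,0],[0.194,0,0],0.0],[[0,0,0],[0.205,0,0],0.0]])

```text
t: 14.52
tool_pos: [0.5557, -0.1589, 0.1315]
tool_rot: [2.186, -2.256, 0.0]
contact_force: [0.0, 0.0, -3.1]
opening: 0.0165
```

jog_arm(deltas=[[[0,0,-0.2],[0.011,0.001,0],0.0],[[0,0,-0.5],[0.021,0.003,0],0.0],[[0,0,-0.9],[0.03,0.005,0],0.0],[[0,0,-1.3],[0.038,0.007,0],0.0],[[0,0,-1.7],[0.045,0.009,0],0.0],[[0,0,-2.1],[0.051,0.011,0],0.0],[[0,0,-2.5],[0.056,0.013,0],0.0],[[0,0,-2.9],[0.06,0.0145,0],0.0],[[0,0,-3.2],[0.0628,0.0152,0],0.0],[[0,0,-3.3],[0.0638,0.0154,0],0.0],[[0,0,-3.3],[0.0638,0.0154,0],0.0],[[0,0,-3.3],[0.0638,0.0154,0],0.0]])

```text
t: 15.52
tool_pos: [0.5389, -0.2205, 0.1315]
tool_rot: [-2.251, 2.191, 0.0]
contact_force: [0.1, 0.8, -2.7]
opening: 0.0165
```

```bash
python3 med.py pics/w15.png .1085 1.5
```

```text
(array([ 0.5996185 , -0.21937333]), array([ 0.00049061, -0.06074361,  0.02300797]), np.float64(0.0007204181798605637))
t 15.57 pos [ 0.5389 -0.2205  0.1315] rot [-0.    0.01  0.05] shift [ 0.0001  0.     -0.    ] F [-0.   0.6 -3.5] open 0.0162
(np.float64(1.5476604889307193), array([-1.65615355e-04, -3.78685730e-05, -9.99999986e-01]))
```

View pics/w15.png

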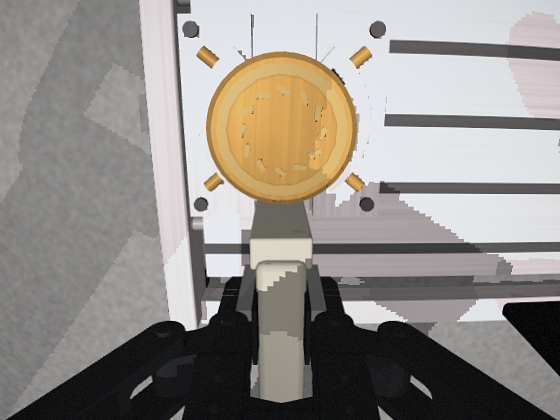

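```bash
cat > med2.py <<'E'
from h import *
from scipy.optimize import least_squares
def med2(im,o,zout,ymax=196):
    cp=campose("wrist",o)
    hsv=cv2.cvtColor(im,cv2.COLOR_BGR2HSV)
    g=((hsv[...,0]>8)&(hsv[...,0]<35)&(hsv[...,1]>90)&(im[...,2]>60)).astype(np.uint8)
    g=cv2.morphologyEx(g,cv2.MORPH_OPEN,np.ones((5,5)))
    n,l,s,c=cv2.connectedComponentsWithStats(g);i=1+np.argmax(s[1:,4])
    cn=max(cv2.findContours((l==i).astype(np.uint8),cv2.RETR_EXTERNAL,cv2.CHAIN_APPROX_NONE)[0],key=cv2.contourArea)
    hull=cv2.convexHull(cn)[:,0].astype(float)
    c0=hull.mean(0);hull=hull+ (hull-c0)/np.linalg.norm(hull-c0,axis=1,keepdims=True)*.5
    hull=hull[hull[:,1]<ymax]
    Q=onz(cp,hull,zout)[:,:2]
    f=least_squares(lambda c:np.hypot(*(Q-c[:2]).T)-c[2],np.r_[Q.mean(0),.032],loss='soft_l1',f_scale=.0003)
    T=R.from_rotvec(o["tool_rot"]).as_matrix()
    return f.x.round(4),(T.T@(np.r_[f.x[:2],zout]-o["tool_pos"])).round(4),np.abs(f.fun).max().round(5),s[i]
E
python3 - <<'E'
from med2 import *
o=ctrl.get_obs()
im=cv2.imread("pics/w15.png")
for z in (.1115,.1132,.115): print(med2(im,o,z))
# nest in tool frame at w2
p=np.load("w2pose.npy");T=R.from_rotvec(p[3:]).as_matrix()
print((R.from_rotvec(o["tool_rot"]).as_matrix().T@(np.r_[.6004,-.2208,.073]-o["tool_pos"])))
cp=campose("wrist")
bo=[(378,29),(190.5,29.5),(367,205),(201,205)]
for z in (.065,.073): print(onz(cp,bo,z).mean(0))
E
```

```text
(array([ 0.5997, -0.2193,  0.0323]), array([ 0.0005, -0.0608,  0.02  ]), np.float64(0.00033), array([  206,    52,   151,   152, 17973], dtype=int32))
(array([ 0.5998, -0.2193,  0.0319]), array([ 0.0005, -0.0609,  0.0183]), np.float64(0.00033), array([  206,    52,   151,   152, 17973], dtype=int32))
(array([ 0.6   , -0.2193,  0.0316]), array([ 0.0005, -0.0611,  0.0165]), np.float64(0.00033), array([  206,    52,   151,   152, 17973], dtype=int32))
[ 0.00201896 -0.06145286  0.05850576]
[ 0.59978289 -0.22101428  0.065     ]
[ 0.6004549  -0.22092293  0.073     ]
```

jog_arm(deltas=[[[0,0,0],[0.0003,-0.0001,0.002],0.0],[[0,0,0],[0.0008,-0.0003,0.006],0.0],[[0,0,0],[0.0013,-0.0005,0.011],0.0],[[0,0,0],[0.0016,-0.0005,0.016],0.0],[[0,0,0],[0.0016,-0.0005,0.021],0.0],[[0,0,0],[0.0016,-0.0005,0.024],0.0],[[0,0,0],[0.0016,-0.0005,0.025],0.0],[[0,0,0],[0.0016,-0.0005,0.025],0.0],[[0,0,0],[0.0016,-0.0005,0.025],0.0]])

```text
t: 16.32
tool_pos: [0.5394, -0.2223, 0.1065]
tool_rot: [-2.251, 2.192, -0.0]
contact_force: [0.3, -0.2, -3.3]
opening: 0.0165
```

Run:
```python
from med2 import *
o=ctrl.get_obs()
im=get_image("wrist")[:,:,::-1].copy();cv2.imwrite("pics/w16.png",im)
print(o["tool_pos"],yawnow())
print(med2(im,o,o["tool_pos"][2]-.0183))
```

```text
[ 0.53944596 -0.22232688  0.10654221] (np.float64(1.5317148207480225), array([ 2.78944700e-04, -4.18257707e-04, -9.99999874e-01]))
(array([ 0.6003, -0.2211,  0.032 ]), array([ 0.0004, -0.0609,  0.0183]), np.float64(0.00032), array([  206,    52,   151,   152, 18022], dtype=int32))
```

View pics/w16.png

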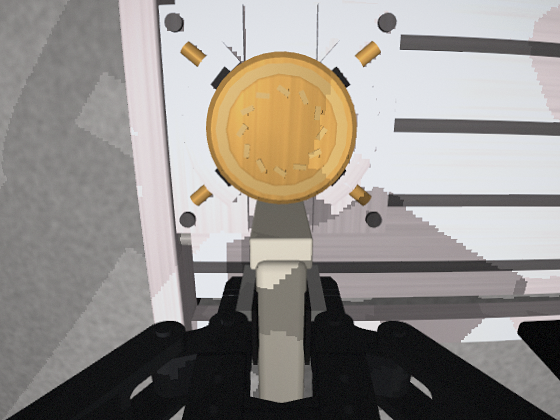

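jog_arm(deltas=[[[0,0,0],[0,0,0.002],0.0],[[0,0,0],[0,0,0.004],0.0],[[0,0,0],[0,0,0.006],0.0],[[0,0,0],[0,0,0.008],0.0],[[0,0,0],[0,0,0.0095],0.0],[[0,0,0],[0,0,0.011],0.0],[[0,0,0],[0,0,0.0125],0.0],[[0,0,0],[0,0,0.0125],0.0]])

```text
t: 17.03
tool_pos: [0.5393, -0.2223, 0.094]
tool_rot: [2.251, -2.191, -0.0]
contact_force: [-1.1, 0.3, -1.6]
opening: 0.0163
```

jog_arm(deltas=[[[0,0,0],[0,0,0.001],0.0],[[0,0,0],[0,0,0.002],0.0],[[0,0,0],[0,0,0.003],0.0],[[0,0,0],[0,0,0.004],0.0],[[0,0,0],[0,0,0.005],0.0],[[0,0,0],[0,0,0.005],0.0],[[0,0,0],[0,0,0.005],0.0]])

```text
t: 17.62
tool_pos: [0.5394, -0.2224, 0.0889]
tool_rot: [2.251, -2.192, 0.0]
contact_force: [-1.0, -0.4, -0.7]
opening: 0.0163
```

Run:
```python
from med2 import *
o=ctrl.get_obs()
im=get_image("wrist")[:,:,::-1].copy();cv2.imwrite("pics/w17.png",im)
print(o["tool_pos"],o["contact_force"],yawnow())
for z in (.073,.075,.077,.079,.081): print(z,med2(im,o,z)[:3])
```

```text
[ 0.53943538 -0.22237977  0.08893018] [-0.98062244 -0.37192935 -0.68572595] (np.float64(1.5292951493566038), array([ 1.83949390e-04, -7.47741311e-05, -9.99999980e-01]))
0.073 (array([ 0.6001, -0.2207,  0.0327]), array([-0.    , -0.0607,  0.0159]), np.float64(0.00024))
0.075 (array([ 0.6003, -0.2207,  0.0323]), array([-0.    , -0.0609,  0.0139]), np.float64(0.00024))
0.077 (array([ 0.6005, -0.2207,  0.0319]), array([-0.    , -0.0611,  0.0119]), np.float64(0.00024))
0.079 (array([ 0.6008, -0.2207,  0.0315]), array([-0.    , -0.0613,  0.0099]), np.float64(0.00024))
0.081 (array([ 0.601 , -0.2207,  0.0311]), array([-0.    , -0.0616,  0.0079]), np.float64(0.00023))
```

View pics/w17.png

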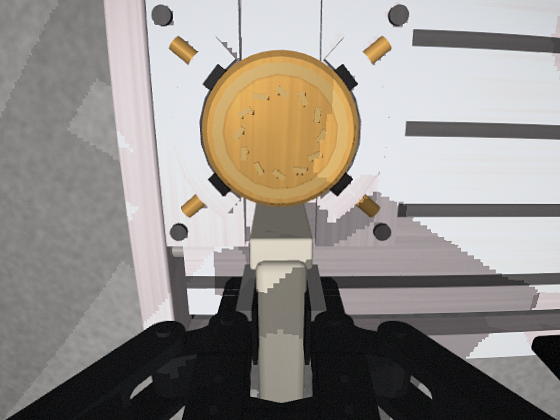

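jog_arm(deltas=[[[0,0,0],[0,0.001,0],0.0],[[0,0,0],[0,0.004,0],0.0],[[0,0,0],[0,0.009,0],0.0],[[0,0,0],[0,0.016,0],0.0],[[0,0,0],[0,0.024,0],0.0],[[0,0,0],[0,0.033,0],0.0],[[0,0,0],[0,0.042,0],0.0],[[0,0,0],[0,0.051,0],0.0],[[0,0,0],[0,0.058,0],0.0],[[0,0,0],[0,0.062,0],0.0],[[0,0,0],[0,0.062,0],0.0]])

```text
t: 18.58
tool_pos: [0.4765, -0.2239, 0.089]
tool_rot: [2.25, -2.192, -0.0]
contact_force: [-0.2, 0.4, -0.5]
opening: 0.0166
```

Run:
```python
from med2 import *
o=ctrl.get_obs()
im=get_image("wrist")[:,:,::-1].copy();cv2.imwrite("pics/w18.png",im)
print(o["tool_pos"],o["contact_force"],yawnow())
for z in (.075,.077,.079): print(z,med2(im,o,z)[:3])
```

```text
[ 0.4764892  -0.22394104  0.08895494] [-0.17065145  0.35321105 -0.4681901 ] (np.float64(1.49889526668518), array([ 1.40874322e-04, -3.81420971e-04, -9.99999917e-01]))
0.075 (array([ 0.6   , -0.2207,  0.0319]), array([ 0.    , -0.1235,  0.0139]), np.float64(0.00046))
0.077 (array([ 0.5994, -0.2207,  0.0315]), array([ 0.    , -0.123 ,  0.0119]), np.float64(0.00045))
0.079 (array([ 0.5988, -0.2208,  0.0311]), array([ 0.    , -0.1224,  0.0099]), np.float64(0.00045))
```

View pics/w18.png

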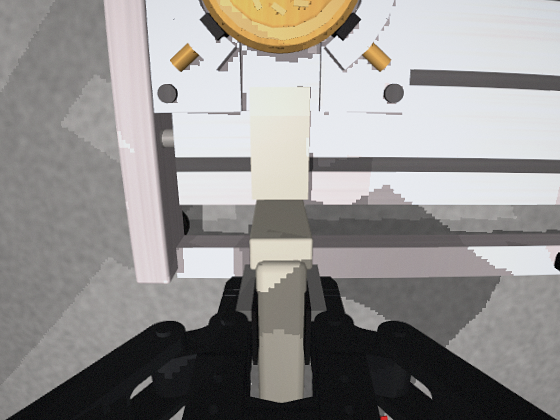

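jog_arm(deltas=[[[0,0,0],[0,0,-0.01],0.0],[[0,0,0],[0,0,-0.025],0.0],[[0,0,0],[0,0,-0.035],0.0],[[0,0,0],[0,-0.012,-0.035],0.0],[[0,0,0],[0,-0.03,-0.035],0.0],[[0,0,0],[0,-0.05,-0.035],0.0],[[0,0,0],[0,-0.068,-0.035],0.0],[[0,0,0],[0,-0.0755,-0.035],0.0],[[0,0,0],[0,-0.0755,-0.03],0.0],[[0,0,0],[0,-0.0755,-0.025],0.0],[[0,0,0],[0,-0.0755,-0.024],0.0],[[0,0,0],[0,-0.0755,-0.024],0.0]])

```text
t: 19.63
tool_pos: [0.5514, -0.2215, 0.1117]
tool_rot: [2.25, -2.191, -0.004]
contact_force: [0.2, 0.7, -0.8]
opening: 0.0166
```

Run:
```python
from med2 import *
o=ctrl.get_obs()
im=get_image("wrist")[:,:,::-1].copy();cv2.imwrite("pics/w19.png",im)
print(o["tool_pos"],o["contact_force"],o["wrist_torque"],yawnow())
delta((.5522,-.2222,.11),1.5)
```

```text
[ 0.55142541 -0.22154746  0.11174949] [ 0.20258736  0.68196372 -0.77044067] [ 0.02596273 -0.03960411 -0.06217318] (np.float64(1.5065487337033847), array([-7.28513899e-04,  1.46494490e-03, -9.99998662e-01]))
t 19.68 pos [ 0.5517 -0.2217  0.1123] rot [0.08 0.04 0.01] shift [ 0.0005 -0.0004  0.0023] F [-0.  -0.6 -0.4] open 0.0167
```

View pics/w19.png

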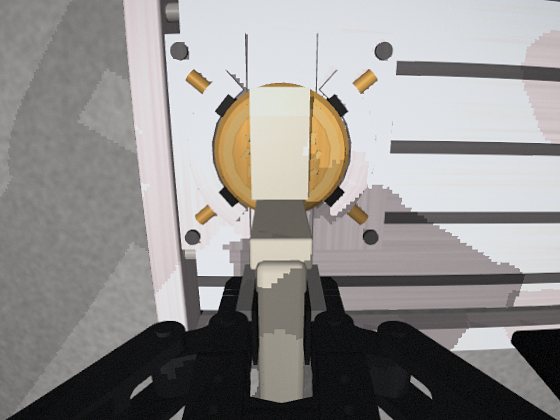

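jog_arm(deltas=[[[0,0,0],[0.0005,0,0.002],0.0],[[0,0,0],[0.0005,0,0.004],0.0],[[0,0,0],[0.0005,0,0.004],0.0]])

```text
t: 19.93
tool_pos: [0.5524, -0.2224, 0.1086]
tool_rot: [2.25, -2.192, -0.001]
contact_force: [-0.7, 0.5, -1.0]
opening: 0.0164
```

jog_arm(deltas=[[[0,0,0],[0,0,0.0007],0.0],[[0,0,0],[0,0,0.0014],0.0],[[0,0,0],[0,0,0.0014],0.0]])

```text
t: 20.18
tool_pos: [0.5528, -0.2224, 0.1075]
tool_rot: [2.251, -2.192, -0.0]
contact_force: [0.3, 0.5, -1.0]
opening: 0.0163
```

jog_arm(deltas=[[[0,0,0],[0,0,0.0005],0.0],[[0,0,0],[0,0,0.001],0.0],[[0,0,0],[0,0,0.001],0.0]])

```text
t: 20.43
tool_pos: [0.5529, -0.2224, 0.1065]
tool_rot: [2.251, -2.191, -0.0]
contact_force: [-0.0, -0.8, -0.1]
opening: 0.0166
```

jog_arm(deltas=[[[0,0,0],[0,0,0.0004],0.0],[[0,0,0],[0,0,0.0008],0.0],[[0,0,0],[0,0,0.0008],0.0]])

```text
t: 20.68
tool_pos: [0.553, -0.2225, 0.106]
tool_rot: [-2.251, 2.191, -0.0]
contact_force: [-0.6, -0.1, 1.0]
opening: 0.0165
```

jog_arm(deltas=[[[0,0,0],[0,0,0.0004],0.0],[[0,0,0],[0,0,0.0008],0.0],[[0,0,0],[0,0,0.0008],0.0]])

```text
t: 20.93
tool_pos: [0.5531, -0.2226, 0.1055]
tool_rot: [-2.251, 2.191, -0.001]
contact_force: [-1.2, 0.7, 2.8]
opening: 0.0163
```

jog_arm(deltas=[[[0,0,0],[0,0,0.0004],0.0],[[0,0,0],[0,0,0.0008],0.0],[[0,0,0],[0,0,0.0008],0.0]])

```text
t: 21.18
tool_pos: [0.5532, -0.2226, 0.1047]
tool_rot: [-2.251, 2.191, -0.001]
contact_force: [-1.4, 0.5, 3.8]
opening: 0.0161
```

jog_arm(deltas=[[[0,0,0],[0,0,0.0004],0.0],[[0,0,0],[0,0,0.0008],0.0],[[0,0,0],[0,0,0.0008],0.0]])

```text
t: 21.43
tool_pos: [0.5532, -0.2226, 0.104]
tool_rot: [-2.251, 2.191, -0.001]
contact_force: [-1.7, 1.3, 4.7]
opening: 0.0165
```

Run:
```python
from h import *
o=ctrl.get_obs();print(o["tool_pos"],o["contact_force"],yawnow())
cv2.imwrite("pics/w20.png",get_image("wrist")[:,:,::-1])
```

```text
[ 0.55321541 -0.2226258   0.10404198] [-1.70806496  1.34206018  4.65558328] (np.float64(1.5284001748768135), array([ 4.53499986e-04, -7.72509379e-04, -9.99999599e-01]))
```

View pics/w20.png

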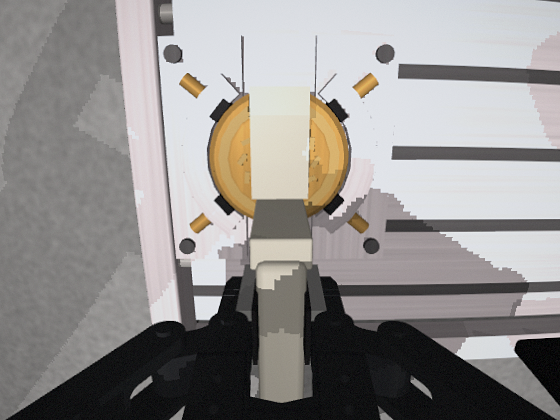

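jog_arm(deltas=[[[0,0,0],[0,0,0.0004],0.0],[[0,0,0],[0,0,0.0008],0.0],[[0,0,0],[0,0,0.0008],0.0]])

```text
t: 21.73
tool_pos: [0.5532, -0.2227, 0.1035]
tool_rot: [-2.251, 2.191, -0.001]
contact_force: [-3.6, 0.5, 6.7]
opening: 0.016
```

jog_arm(deltas=[[[0,0,0],[0,0,0.0004],0.0],[[0,0,0],[0,0,0.0008],0.0],[[0,0,0],[0,0,0.0008],0.0]])

```text
t: 21.98
tool_pos: [0.5533, -0.2227, 0.103]
tool_rot: [-2.251, 2.191, -0.001]
contact_force: [-3.3, 1.3, 8.5]
opening: 0.0161
```

jog_arm(deltas=[[[0,0,0],[0,0,0.0003],0.0],[[0,0,0],[0,0,0.0006],0.0],[[0,0,0],[0,0,0.0006],0.0]])

```text
t: 22.23
tool_pos: [0.5533, -0.2227, 0.1026]
tool_rot: [-2.251, 2.191, -0.002]
contact_force: [-4.5, 0.4, 8.1]
opening: 0.0163
```

jog_arm(deltas=[[[0,0,0],[0,0,0.0003],0.0],[[0,0,0],[0,0,0.0006],0.0],[[0,0,0],[0,0,0.0006],0.0]])

```text
t: 22.48
tool_pos: [0.5534, -0.2228, 0.1022]
tool_rot: [-2.251, 2.191, -0.002]
contact_force: [-4.6, 1.5, 9.1]
opening: 0.0161
```

jog_arm(deltas=[[[0,0,0],[0,0,0.0003],0.0],[[0,0,0],[0,0,0.0006],0.0],[[0,0,0],[0,0,0.0006],0.0]])

```text
t: 22.73
tool_pos: [0.5535, -0.2229, 0.1019]
tool_rot: [-2.251, 2.191, -0.002]
contact_force: [-4.1, 1.1, 10.2]
opening: 0.0164
```

Run:
```python
from h import *
o=ctrl.get_obs();print(o["tool_pos"],o["contact_force"],o["wrist_torque"],yawnow())
cv2.imwrite("pics/w21.png",get_image("wrist")[:,:,::-1])
a=cv2.imread("pics/w20.png");b=cv2.imread("pics/w21.png");cv2.imwrite("pics/w2021.png",np.hstack([a[20:320,140:420],b[20:320,140:420]]))
```

```text
[ 0.5534964 -0.2228595  0.1018783] [-4.08139719  1.11274078 10.1896095 ] [0.20846016 0.2750144  0.08539984] (np.float64(1.5369004983598884), array([ 9.43368613e-04, -1.29193377e-03, -9.99998720e-01]))
```

View pics/w2021.png

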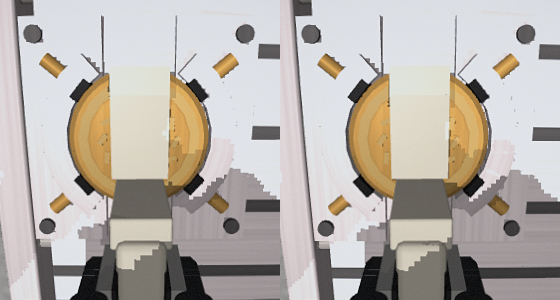

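jog_arm(deltas=[[[0,0,0],[0,0,0.0003],0.0],[[0,0,0],[0,0,0.0006],0.0],[[0,0,0],[0,0,0.0006],0.0]])

```text
t: 23.03
tool_pos: [0.5535, -0.2229, 0.1014]
tool_rot: [-2.251, 2.191, -0.003]
contact_force: [-4.0, 1.9, 10.6]
opening: 0.0163
```

jog_arm(deltas=[[[0,0,0],[0,0,0.0003],0.0],[[0,0,0],[0,0,0.0006],0.0],[[0,0,0],[0,0,0.0006],0.0]])

```text
t: 23.28
tool_pos: [0.5536, -0.223, 0.1011]
tool_rot: [-2.251, 2.191, -0.003]
contact_force: [-4.9, 1.0, 10.5]
opening: 0.0164
```

jog_arm(deltas=[[[0,0,0],[0,0,0.0003],0.0],[[0,0,0],[0,0,0.0006],0.0],[[0,0,0],[0,0,0.0006],0.0]])

```text
t: 23.53
tool_pos: [0.5537, -0.2232, 0.1005]
tool_rot: [-2.251, 2.191, -0.004]
contact_force: [-5.6, 1.1, 10.9]
opening: 0.0165
```

Run:
```python
from h import *
o=ctrl.get_obs();print(o["tool_pos"],o["contact_force"],o["wrist_torque"],yawnow())
cv2.imwrite("pics/w22.png",get_image("wrist")[:,:,::-1]);cv2.imwrite("pics/s22.png",get_image("scene")[:,:,::-1])
a=cv2.imread("pics/w19.png");b=cv2.imread("pics/w22.png");cv2.imwrite("pics/w1922.png",cv2.resize(np.hstack([a[60:320,190:370],b[60:320,190:370]]),None,fx=2.1,fy=2.1))
for im in (a,b):
    L=[]
    for y in (80,82,84,86,88,90,92): L.append(im[y,280].tolist())
    print(L)
```

```text
[ 0.5537174  -0.22315402  0.10053427] [-5.61977467  1.06556567 10.88542863] [0.21495398 0.23377337 0.03881349] (np.float64(1.5305994222304025), array([ 0.00153147, -0.00189905, -0.99999702]))
[[232, 227, 224], [238, 230, 225], [65, 125, 166], [109, 152, 181], [221, 230, 226], [217, 228, 225], [217, 227, 225]]
[[232, 227, 224], [231, 226, 222], [231, 227, 224], [214, 226, 223], [214, 226, 223], [214, 226, 223], [214, 226, 223]]
```

View pics/w1922.png

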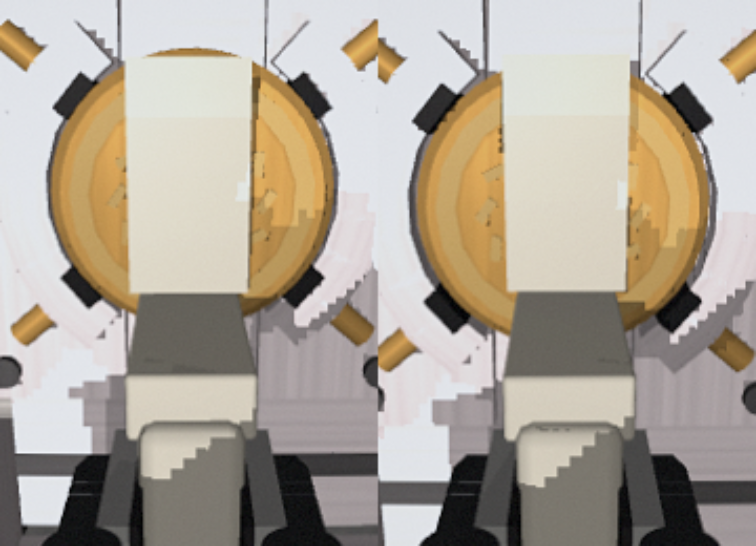

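jog_arm(deltas=[[[0,0,0],[0,0,-0.002],0.0],[[0,0,0],[0,0,-0.005],0.0],[[0,0,0],[0,0,-0.008],0.0],[[0,0,0],[0,0,-0.01],0.0],[[0,0,0],[0,0,-0.01],0.0],[[0,0,0],[0,0,-0.01],0.0]], squeeze=120)

```text
t: 24.13
tool_pos: [0.5527, -0.2223, 0.1078]
tool_rot: [2.251, -2.191, -0.001]
contact_force: [-1.2, -0.1, -0.6]
opening: 0.016
```

Run:
```python
from h import *
o=ctrl.get_obs();print(o["tool_pos"],o["contact_force"],o["wrist_torque"],yawnow())
w=get_image("wrist")[:,:,::-1].copy();cv2.imwrite("pics/w23.png",w)
a=cv2.imread("pics/w19.png");crop(w[:,:,::-1],180,390,50,300,2.4,"pics/w23c.png")
def tip(im):
    r=[]
    for x in (262,270,280,290,298):
        col=im[70:110,x].astype(int);d=col[:,0]-0;r.append(int(70+np.argmax(np.abs(np.diff(col.sum(1))))))
    return r
print(tip(a),tip(w))
```

```text
[ 0.55265341 -0.22226855  0.10775771] [-1.22053981 -0.06556501 -0.60473441] [0.03004106 0.00282617 0.05118156] (np.float64(1.5311094685348692), array([-3.65952982e-04,  5.91291971e-04, -9.99999758e-01]))
[86, 83, 82, 82, 84] [86, 85, 84, 85, 86]
```

View pics/w23c.png

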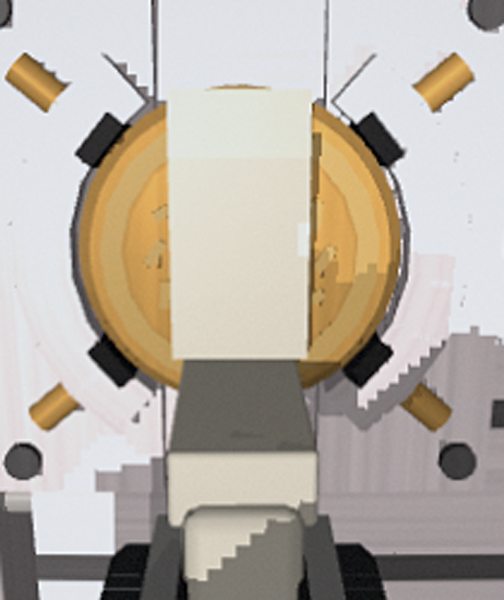

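jog_arm(deltas=[[[0,0,0],[0,-0.004,-0.001],0.0],[[-0.3,0,0],[0,-0.01,-0.001],0.0],[[-0.7,0,0],[0,-0.016,-0.001],0.0],[[-1.0,0,0],[0,-0.021,-0.001],0.0],[[-1.0,0,0],[0,-0.022,-0.001],0.0],[[-1.0,0,0],[0,-0.022,-0.001],0.0],[[-1.0,0,0],[0,-0.022,-0.001],0.0]])

```text
t: 24.77
tool_pos: [0.575, -0.2218, 0.109]
tool_rot: [2.242, -2.182, -0.02]
contact_force: [-0.2, 0.7, -0.8]
opening: 0.016
```

Run:
```python
from h import *
o=ctrl.get_obs();print(o["tool_pos"],o["contact_force"],o["wrist_torque"],yawnow())
w=get_image("wrist")[:,:,::-1].copy();cv2.imwrite("pics/w24.png",w)
```

```text
[ 0.57496047 -0.22175323  0.10902959] [-0.15459565  0.67871414 -0.79861001] [ 0.04838917 -0.08538235  0.03339845] (np.float64(1.545056631704674), array([-1.31045072e-04,  1.78579833e-02, -9.99840525e-01]))
```

View pics/w24.png

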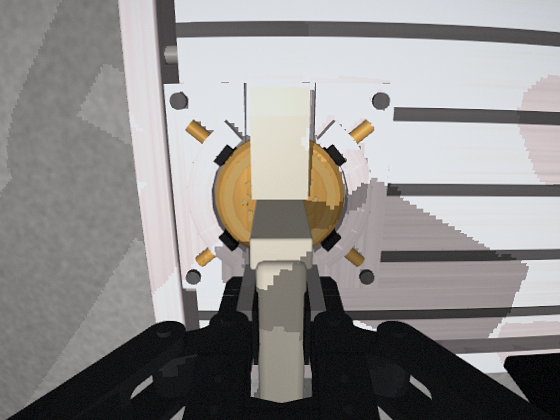

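jog_arm(deltas=[[[0,0,0],[0,0,0.001],0.0],[[0,0,0],[0,0,0.002],0.0],[[0,0,0],[0,0,0.003],0.0],[[0,0,0],[0,0,0.003],0.0]])

```text
t: 25.15
tool_pos: [0.5745, -0.2218, 0.1059]
tool_rot: [2.242, -2.183, -0.02]
contact_force: [0.0, -0.2, -0.9]
opening: 0.0159
```

jog_arm(deltas=[[[0,0,0],[0,0,0.0005],0.0],[[0,0,0],[0,0,0.001],0.0],[[0,0,0],[0,0,0.001],0.0]])

```text
t: 25.4
tool_pos: [0.5747, -0.2218, 0.1051]
tool_rot: [2.242, -2.183, -0.019]
contact_force: [0.0, -0.3, 0.2]
opening: 0.0162
```

jog_arm(deltas=[[[0,0,0],[0,0,0.0005],0.0],[[0,0,0],[0,0,0.001],0.0],[[0,0,0],[0,0,0.001],0.0]])

```text
t: 25.65
tool_pos: [0.5747, -0.2218, 0.1041]
tool_rot: [2.242, -2.183, -0.019]
contact_force: [0.4, -0.2, -0.6]
opening: 0.0159
```

jog_arm(deltas=[[[0,0,0],[0,0,0.0005],0.0],[[0,0,0],[0,0,0.001],0.0],[[0,0,0],[0,0,0.001],0.0]])

```text
t: 25.9
tool_pos: [0.5747, -0.2218, 0.103]
tool_rot: [2.242, -2.183, -0.019]
contact_force: [0.3, -0.7, -1.0]
opening: 0.016
```

jog_arm(deltas=[[[0,0,0],[0,0,0.0004],0.0],[[0,0,0],[0,0,0.0008],0.0],[[0,0,0],[0,0,0.0008],0.0]])

```text
t: 26.15
tool_pos: [0.5748, -0.2219, 0.1025]
tool_rot: [2.242, -2.183, -0.019]
contact_force: [-1.0, 0.6, -0.4]
opening: 0.016
```

jog_arm(deltas=[[[0,0,0],[0,0,0.0004],0.0],[[0,0,0],[0,0,0.0008],0.0],[[0,0,0],[0,0,0.0008],0.0]])

```text
t: 26.4
tool_pos: [0.575, -0.222, 0.1023]
tool_rot: [2.242, -2.183, -0.018]
contact_force: [-0.9, 0.6, 2.1]
opening: 0.016
```

jog_arm(deltas=[[[0,0,0],[0,0,0.0004],0.0],[[0,0,0],[0,0,0.0008],0.0],[[0,0,0],[0,0,0.0008],0.0]])

```text
t: 26.65
tool_pos: [0.5752, -0.2222, 0.1016]
tool_rot: [2.242, -2.183, -0.017]
contact_force: [-2.2, 0.1, 4.9]
opening: 0.0161
```

jog_arm(deltas=[[[0,0,0],[0,0,0.0004],0.0],[[0,0,0],[0,0,0.0008],0.0],[[0,0,0],[0,0,0.0008],0.0]])

```text
t: 26.9
tool_pos: [0.5752, -0.2222, 0.1014]
tool_rot: [2.242, -2.183, -0.017]
contact_force: [-3.1, 1.0, 7.6]
opening: 0.016
```

jog_arm(deltas=[[[0,0,0],[0,0,0.0004],0.0],[[0,0,0],[0,0,0.0008],0.0],[[0,0,0],[0,0,0.0008],0.0]])

```text
t: 27.15
tool_pos: [0.5754, -0.2223, 0.1014]
tool_rot: [2.242, -2.183, -0.016]
contact_force: [-4.3, 1.1, 10.2]
opening: 0.0162
```

jog_arm(deltas=[[[0,0,0],[0,0,0.0003],0.0],[[0,0,0],[0,0,0.0006],0.0],[[0,0,0],[0,0,0.0006],0.0]])

```text
t: 27.4
tool_pos: [0.5754, -0.2224, 0.1013]
tool_rot: [2.242, -2.183, -0.016]
contact_force: [-6.1, 1.4, 12.5]
opening: 0.0161
```

Run:
```python
from h import *
o=ctrl.get_obs();print(o["tool_pos"],o["contact_force"],o["wrist_torque"],yawnow())
w=get_image("wrist")[:,:,::-1].copy();cv2.imwrite("pics/w25.png",w)
crop(w[:,:,::-1],180,390,60,310,2.4,"pics/w25c.png")
```

```text
[ 0.57537736 -0.22236023  0.10134646] [-6.12562822  1.43466795 12.48981631] [0.27888012 0.61512697 0.01007173] (np.float64(1.534523860994399), array([ 0.0011331 ,  0.01611919, -0.99986944]))
```

View pics/w25c.png

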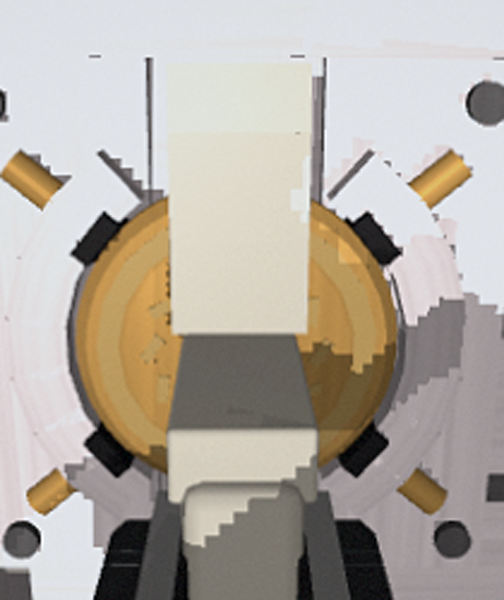

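jog_arm(deltas=[[[0,0,0],[0,0,0.0003],0.0],[[0,0,0],[0,0,0.0006],0.0],[[0,0,0],[0,0,0.0006],0.0]])

```text
t: 27.7
tool_pos: [0.5755, -0.2223, 0.1012]
tool_rot: [2.242, -2.183, -0.016]
contact_force: [-6.1, 3.2, 14.4]
opening: 0.0162
```

jog_arm(deltas=[[[0,0,0],[0,0,0.0003],0.0],[[0,0,0],[0,0,0.0006],0.0],[[0,0,0],[0,0,0.0006],0.0]])

```text
t: 27.95
tool_pos: [0.5755, -0.2223, 0.1012]
tool_rot: [2.242, -2.183, -0.016]
contact_force: [-8.2, 2.9, 17.8]
opening: 0.0158
```

jog_arm(deltas=[[[0,0,0],[0,0,0.0003],0.0],[[0,0,0],[0,0,0.0005],0.0],[[0,0,0],[0,0,0.0005],0.0]])

```text
t: 28.2
tool_pos: [0.5755, -0.2223, 0.1012]
tool_rot: [2.242, -2.183, -0.016]
contact_force: [-9.7, 3.4, 19.3]
opening: 0.016
```

jog_arm(deltas=[[[0,0,0],[0,0,-0.003],0.0],[[0,0,0],[0,0,-0.006],0.0],[[0.5,0,0],[0,0,-0.009],0.0],[[1.0,0,0],[0,0,-0.009],0.0],[[1.0,0,0],[0,0,-0.009],0.0],[[1.0,0,0],[0,0,-0.009],0.0]])

```text
t: 28.7
tool_pos: [0.5742, -0.2216, 0.105]
tool_rot: [2.251, -2.192, -0.002]
contact_force: [0.1, 0.4, -0.6]
opening: 0.0161
```

Run:
```python
from h import *
o=ctrl.get_obs();print(o["tool_pos"],o["contact_force"],o["wrist_torque"],yawnow())
w=get_image("wrist")[:,:,::-1].copy();cv2.imwrite("pics/w26.png",w)
crop(w[:,:,::-1],180,390,60,310,2.4,"pics/w26c.png")
```

```text
[ 0.57423794 -0.22162321  0.10503108] [ 0.1367893   0.39574553 -0.5527177 ] [0.0299182  0.01305669 0.00567054] (np.float64(1.5218854521374847), array([-6.39892871e-04,  1.06875440e-03, -9.99999224e-01]))
```

View pics/w26c.png

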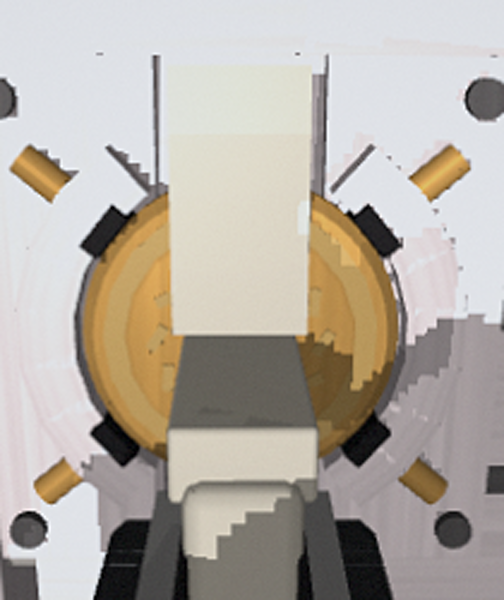

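jog_arm(deltas=[[[0,0,0],[0,0,0.001],0.0],[[0,0,0],[0,0,0.002],0.0],[[0,0,0],[0,0,0.0025],0.0],[[0,0,0],[0,0,0.0025],0.0],[[0,0,0],[0,0,0.0025],0.0]])

```text
t: 29.17
tool_pos: [0.5748, -0.2218, 0.1032]
tool_rot: [2.251, -2.191, -0.0]
contact_force: [0.2, 0.8, -1.7]
opening: 0.0161
```

jog_arm(deltas=[[[0,0,0],[0,0,0.0003],0.0],[[0,0,0],[0,0,0.0006],0.0],[[0,0,0],[0,0,0.0006],0.0]])

```text
t: 29.42
tool_pos: [0.5748, -0.2218, 0.1028]
tool_rot: [-2.251, 2.192, 0.0]
contact_force: [-0.5, 0.5, -0.8]
opening: 0.0159
```

jog_arm(deltas=[[[0,0,0],[0,0,0.0003],0.0],[[0,0,0],[0,0,0.0006],0.0],[[0,0,0],[0,0,0.0006],0.0]])

```text
t: 29.67
tool_pos: [0.5748, -0.2218, 0.1021]
tool_rot: [2.251, -2.192, -0.0]
contact_force: [0.8, -0.2, -0.6]
opening: 0.0162
```

jog_arm(deltas=[[[0,0,0],[0,0,0.0003],0.0],[[0,0,0],[0,0,0.0006],0.0],[[0,0,0],[0,0,0.0006],0.0]])

```text
t: 29.92
tool_pos: [0.5748, -0.2218, 0.1015]
tool_rot: [2.251, -2.192, -0.0]
contact_force: [-0.6, 0.4, -0.1]
opening: 0.0156
```

Run:
```python
from h import *
o=ctrl.get_obs();print(o["tool_pos"],o["contact_force"],o["wrist_torque"],yawnow())
```

```text
[ 0.57478581 -0.22180639  0.10151548] [-0.55563498  0.44669113 -0.13672093] [-0.01651235 -0.01857641  0.02288653] (np.float64(1.5327766192765135), array([-5.27506308e-05,  8.47163147e-05, -9.99999995e-01]))
```

jog_arm(deltas=[[[0,0,0],[0,0,0.0002],0.0],[[0,0,0],[0,0,0.0004],0.0],[[0,0,0],[0,0,0.0004],0.0]])

```text
t: 30.17
tool_pos: [0.5748, -0.2218, 0.1012]
tool_rot: [2.251, -2.192, 0.0]
contact_force: [-0.2, 0.2, -1.0]
opening: 0.0161
```

jog_arm(deltas=[[[0,0,0],[0,0,0.0002],0.0],[[0,0,0],[0,0,0.0004],0.0],[[0,0,0],[0,0,0.0004],0.0]])

```text
t: 30.42
tool_pos: [0.5749, -0.2219, 0.1011]
tool_rot: [2.251, -2.191, 0.0]
contact_force: [-1.1, 1.0, 1.5]
opening: 0.016
```

jog_arm(deltas=[[[0,0,0],[0,0,0.0003],0.0],[[0,0,0],[0,0,0.0006],0.0],[[0,0,0],[0,0,0.0006],0.0]])

```text
t: 30.67
tool_pos: [0.575, -0.222, 0.101]
tool_rot: [2.251, -2.191, 0.001]
contact_force: [-2.7, 1.4, 4.8]
opening: 0.0165
```

jog_arm(deltas=[[[0,0,0],[0,0,0.0003],0.0],[[0,0,0],[0,0,0.0006],0.0],[[0,0,0],[0,0,0.0006],0.0]])

```text
t: 30.92
tool_pos: [0.5752, -0.2221, 0.1008]
tool_rot: [-2.251, 2.191, -0.002]
contact_force: [-2.7, -0.1, 5.9]
opening: 0.0159
```

jog_arm(deltas=[[[0,0,0],[0,0,0.0004],0.0],[[0,0,0],[0,0,0.0008],0.0],[[0,0,0],[0,0,0.0008],0.0]])

```text
t: 31.17
tool_pos: [0.5754, -0.2222, 0.1008]
tool_rot: [-2.251, 2.191, -0.002]
contact_force: [-5.1, 2.0, 9.7]
opening: 0.0158
```

jog_arm(deltas=[[[0,0,0],[0,0,0.0004],0.0],[[0,0,0],[0,0,0.0008],0.0],[[0,0,0],[0,0,0.0008],0.0]])

```text
t: 31.42
tool_pos: [0.5755, -0.2224, 0.1007]
tool_rot: [-2.251, 2.191, -0.003]
contact_force: [-5.6, 2.2, 11.4]
opening: 0.0163
```

jog_arm(deltas=[[[0,0,0],[0,0,0.0004],0.0],[[0,0,0],[0,0,0.0008],0.0],[[0,0,0],[0,0,0.0008],0.0]])

```text
t: 31.67
tool_pos: [0.5757, -0.2225, 0.1007]
tool_rot: [-2.251, 2.191, -0.004]
contact_force: [-6.5, 2.6, 14.8]
opening: 0.0162
```

jog_arm(deltas=[[[0,0,0],[0,0,0.0003],0.0],[[0,0,0],[0,0,0.0006],0.0],[[0,0,0],[0,0,0.0006],0.0]])

```text
t: 31.92
tool_pos: [0.5757, -0.2226, 0.1006]
tool_rot: [-2.251, 2.191, -0.004]
contact_force: [-9.1, 3.2, 16.3]
opening: 0.016
```

Run:
```python
from h import *
o=ctrl.get_obs();print(o["tool_pos"],o["contact_force"],o["wrist_torque"],yawnow())
w=get_image("wrist")[:,:,::-1].copy();cv2.imwrite("pics/w27.png",w)
```

```text
[ 0.57571779 -0.22257848  0.10064612] [-9.09235753  3.17056316 16.30040793] [0.54270517 1.16945128 0.0400643 ] (np.float64(1.5419643735789395), array([ 0.00160782, -0.00157687, -0.99999746]))
```

jog_arm(deltas=[[[0,0,0],[0,0,0.0003],0.0],[[0,0,0],[0,0,0.0007],0.0],[[0,0,0],[0,0,0.0009],0.0],[[0,0,0],[0,0,0.0009],0.0]])

```text
t: 32.3
tool_pos: [0.5759, -0.2228, 0.1006]
tool_rot: [2.251, -2.191, 0.005]
contact_force: [-10.6, 3.7, 21.3]
opening: 0.0159
```

jog_arm(deltas=[[[0,0,0],[0,0,-0.003],0.0],[[0,0,0],[0,0,-0.006],0.0],[[0,0,0],[0,0,-0.01],0.0],[[0,0,0],[0,0,-0.02],0.0],[[0,0,0],[0,0.01,-0.032],0.0],[[0,0,0],[0,0.04,-0.04],0.0],[[0,0,0],[0,0.07,-0.04],0.0],[[0,0,0],[0,0.09,-0.04],0.0],[[0,0,0],[0,0.095,-0.04],0.0],[[0,0,0],[0,0.095,-0.04],0.0],[[0,0,0],[0,0.095,-0.04],0.0]])

```text
t: 33.22
tool_pos: [0.4804, -0.2245, 0.136]
tool_rot: [-2.25, 2.191, -0.002]
contact_force: [0.4, -0.9, -1.2]
opening: 0.0159
```

Run:
```python
from med2 import *
o=ctrl.get_obs();print(o["tool_pos"],o["contact_force"],o["wrist_torque"],yawnow())
w=get_image("wrist")[:,:,::-1].copy();cv2.imwrite("pics/w28.png",w)
for z in (.0715,.0725,.0755): print(med2(w,o,z)[:3])
cv2.imwrite("pics/t28.png",get_image("top")[:,:,::-1])
```

```text
[ 0.48044691 -0.22451836  0.13601023] [ 0.38245536 -0.85886445 -1.18067017] [ 0.02537702 -0.08483956  0.00885016] (np.float64(1.5142452260106836), array([ 2.96990290e-04, -1.10335208e-03, -9.99999347e-01]))
(array([ 0.6003, -0.2209,  0.032 ]), array([-0.0005, -0.1198,  0.0646]), np.float64(0.00028))
(array([ 0.6001, -0.2209,  0.0319]), array([-0.0005, -0.1196,  0.0636]), np.float64(0.00028))
(array([ 0.5995, -0.2209,  0.0314]), array([-0.0005, -0.119 ,  0.0606]), np.float64(0.00028))
```

View pics/w28.png

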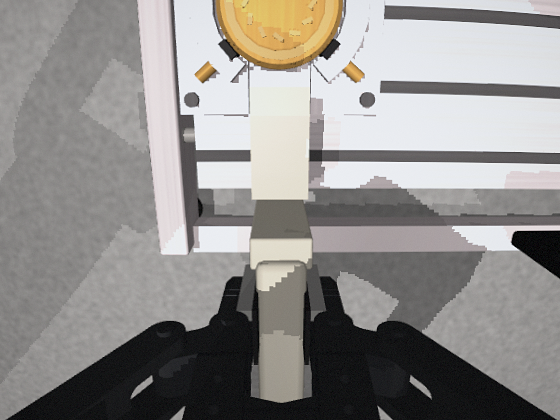

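Run:
```python
from h import *
delta((.46,.002,.136),-5)
```

```text
t 33.32 pos [ 0.4809 -0.2245  0.136 ] rot [-0.04 -0.01  6.55] shift [-2.27e-01  1.47e-02 -1.00e-04] F [ 0.6  0.5 -0.9] open 0.0162
```

jog_arm(deltas=[[[0,0,0],[-0.01,0.014,0],0.0],[[0,0,2],[-0.035,0.014,0],0.0],[[0,0,4],[-0.07,0.014,0],0.0],[[0,0,6],[-0.11,0.014,0],0.0],[[0,0,6.5],[-0.15,0.014,0],0.0],[[0,0,6.5],[-0.19,0.014,0],0.0],[[0,0,6.5],[-0.218,0.014,0.01],0.0],[[0,0,6.5],[-0.227,0.014,0.03],0.0],[[0,0,6.5],[-0.227,0.014,0.055],0.0],[[0,0,6.5],[-0.227,0.014,0.08],0.0],[[0,0,6.5],[-0.227,0.014,0.095],0.0],[[0,0,6.5],[-0.227,0.014,0.1],0.0]])

```text
t: 34.32
tool_pos: [0.4582, 0.0031, 0.0327]
tool_rot: [2.122, -2.312, -0.007]
contact_force: [-0.6, -0.6, -1.0]
opening: 0.0157
```

jog_arm(deltas=[[[0,0,0],[0,0,0.002],0.0],[[0,0,0],[0,0,0.004],0.0],[[0,0,0],[0,0,0.004],0.0],[[0,0,0],[0,0,0.004],0.0]])

```text
t: 34.65
tool_pos: [0.461, 0.002, 0.033]
tool_rot: [-2.122, 2.315, -0.003]
contact_force: [-0.1, 0.1, -0.8]
opening: 0.0161
```

Run:
```python
from h import *
delta((.46,.002,.0268),-5);print(yawnow())
cv2.imwrite("pics/w29.png",get_image("wrist")[:,:,::-1])
```

```text
t 34.65 pos [0.461 0.002 0.033] rot [-0.14 -0.01  0.02] shift [0.     0.001  0.0062] F [-0.1  0.1 -0.8] open 0.0161
(np.float64(-4.9765051129202575), array([ 1.62612219e-04, -2.40158022e-03, -9.99997103e-01]))
```

View pics/w29.png

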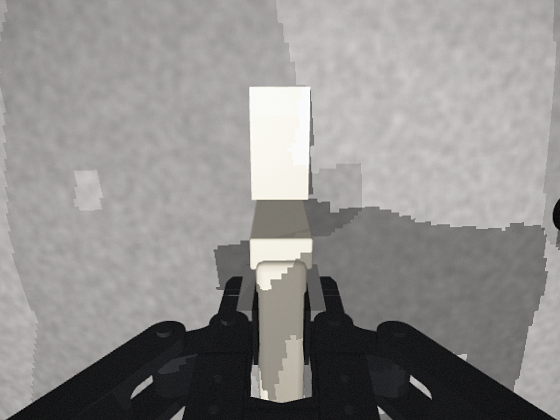

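jog_arm(deltas=[[[0,0,0],[0,0,0.002],0.0],[[0,0,0],[0,0,0.004],0.0],[[0,0,0],[0,0,0.0055],0.0],[[0,0,0],[0,0,0.0062],0.0],[[0,0,0],[0,0,0.0062],0.0]])

```text
t: 35.12
tool_pos: [0.4603, 0.0021, 0.0268]
tool_rot: [-2.123, 2.316, -0.0]
contact_force: [-4.5, 0.8, 8.5]
opening: 0.016
```

jog_arm(deltas=[[[0,0,0],[0,0,0.0005],0.0],[[0,0,0],[0,0,0.0008],0.0],[[0,0,0],[0,0,0.0008],0.0]])

```text
t: 35.37
tool_pos: [0.4605, 0.0021, 0.0268]
tool_rot: [2.123, -2.315, 0.0]
contact_force: [-5.9, 0.7, 12.5]
opening: 0.0156
```

jog_arm(deltas=[[[0,0,0],[0,0,-0.0015],0.0],[[0,0,0],[0,0,-0.0015],0.022],[[0,0,0],[0,0,-0.0015],0.03],[[0,0,0],[0,0,-0.0015],0.05],[[0,0,0],[0,0,-0.0015],0.07],[[0,0,0],[0,0,-0.0015],0.085],[[0,0,0],[0,0,-0.0015],0.085],[[0,0,0],[0,0,-0.0015],0.085]], squeeze=30)

```text
t: 36.03
tool_pos: [0.4597, 0.0022, 0.0261]
tool_rot: [2.123, -2.316, -0.0]
contact_force: [-0.8, -0.8, 0.2]
opening: 0.0849
```

jog_arm(deltas=[[[0,0,0],[0,0,-0.01],0.085],[[0,0,0],[0,0,-0.03],0.085],[[0,0,0],[0,0,-0.06],0.085],[[0,0,0],[0,0,-0.09],0.085],[[0,0,0],[0,0,-0.12],0.085],[[0,0,0],[0,0,-0.14],0.085],[[0,0,0],[0,0,-0.14],0.085],[[0,0,0],[0,0,-0.14],0.085]])

```text
t: 36.7
tool_pos: [0.4609, 0.002, 0.1685]
tool_rot: [-2.121, 2.314, -0.005]
contact_force: [0.3, -0.7, 0.0]
opening: 0.085
```

Run:
```python
from h import *
delta((.52,-.2224,.12),1.5)
cv2.imwrite("pics/w30.png",get_image("wrist")[:,:,::-1]);cv2.imwrite("pics/s30.png",get_image("scene")[:,:,::-1])
```

```text
t 36.7 pos [0.4609 0.002  0.1685] rot [-0.24 -0.03 -6.47] shift [ 0.2184 -0.0781  0.0488] F [ 0.3 -0.7  0. ] open 0.085
```

View pics/w30.png

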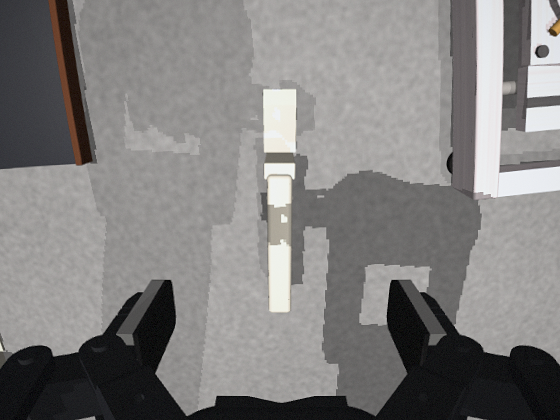

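View pics/s30.png

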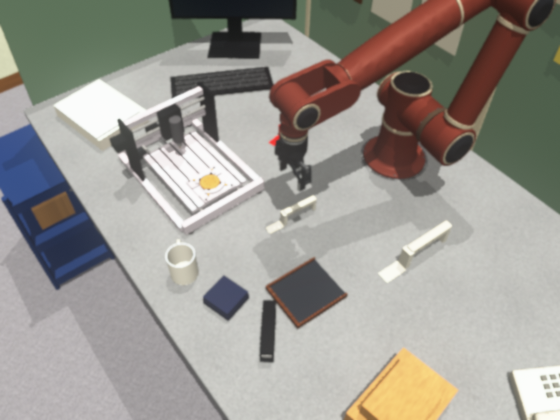

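jog_arm(deltas=[[[0,0,0],[0.03,-0.01,0],0.085],[[0,0,-6.5],[0.218,-0.095,0],0.085],[[0,0,-6.5],[0.218,-0.095,0],0.085],[[0,0,-6.5],[0.218,-0.095,0],0.085],[[0,0,-6.5],[0.218,-0.095,0],0.085],[[0,0,-6.5],[0.218,-0.095,0.048],0.085],[[0,0,-6.5],[0.218,-0.095,0.048],0.085],[[0,0,-6.5],[0.218,-0.095,0.048],0.085],[[0,0,-6.5],[0.218,-0.095,0.048],0.085],[[0,0,-6.5],[0.218,-0.095,0.048],0.085]])

```text
t: 37.63
tool_pos: [0.5351, -0.2223, 0.1177]
tool_rot: [2.251, -2.191, -0.003]
contact_force: [-0.3, -0.7, 0.2]
opening: 0.0851
```

Run:
```python
from med2 import *
o=ctrl.get_obs();print(o["tool_pos"],yawnow())
w=get_image("wrist")[:,:,::-1].copy();cv2.imwrite("pics/w31.png",w);crop(w[:,:,::-1],150,400,0,235,2.5,"pics/w31c.png")
for z in (.0705,.0715,.0725,.0735): print(z,med2(w,o,z)[:3])
```

```text
[ 0.53507656 -0.22230877  0.11774435] (np.float64(1.5558277105464766), array([-0.00111842,  0.00123119, -0.99999862]))
0.0705 (array([ 0.6005, -0.2208,  0.0322]), array([ 0.0003, -0.0655,  0.0472]), np.float64(0.00026))
0.0715 (array([ 0.6006, -0.2208,  0.032 ]), array([ 0.0003, -0.0656,  0.0462]), np.float64(0.00026))
0.0725 (array([ 0.6007, -0.2208,  0.0319]), array([ 0.0003, -0.0657,  0.0452]), np.float64(0.00026))
0.0735 (array([ 0.6007, -0.2208,  0.0317]), array([ 0.0003, -0.0657,  0.0442]), np.float64(0.00026))
```

View pics/w31c.png

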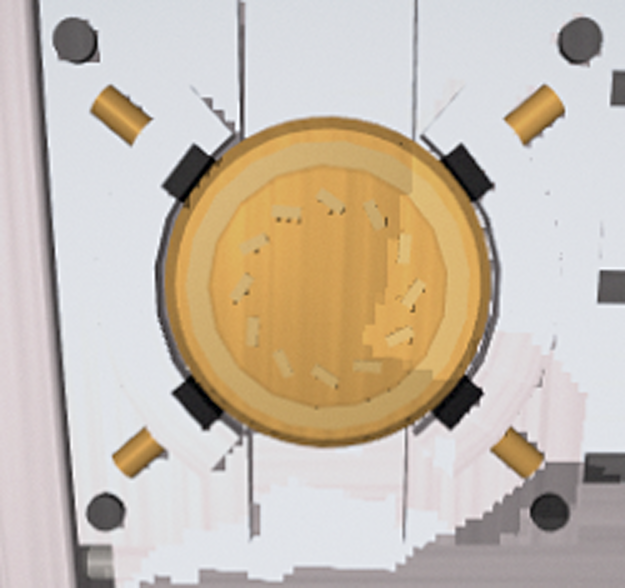

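Run:
```python
from station import job,ctrl
print(job.finish_job(),ctrl.get_obs()["t"])
```

```text
the job is handed in; nothing more can be done
the job is handed in; nothing more can be done
```

The medallion is pressed home in the nest, the lifter lies flat on the desk, and I handed the job in at about 38 s. No verdict was reported.

**What I did:** I gripped the smaller off-white lifter about 16 mm ahead of `lifter_grip`. I slid the blade under the medallion against the far rim, carried it level and set it on the pads about 5 mm above the seat. The blade came out through the channel. I then pressed with the lifter's flat underside and laid it back near where it first stood.

**Last checks:**
- **Position:** the final wrist picture puts the medallion at (0.6006, -0.2208), against a measured nest centre of (0.6004, -0.2208). The disc's apparent size fits it sitting on the seat.
- **Pressing:** it stopped with the tool at 0.1006 to 0.1008 m; I had expected 0.1008 m for fully home. It did not move further at about 21 N vertical, or about 24 N in all with the sideways part.
- **Lifter:** the wrist and scene pictures show it flat and clear of the tray and engraver. The mug, stapler and case look unmoved by eye; I did not measure them.

**What went less well:**
- **First press:** it flexed the lifter nose-up in the grip, by about 0.03 rad. I backed off and pressed again with the medallion nearer the riser, first slightly nose-down and then level.
- **Sideways force:** 6 to 11 N showed along the lifter during pressing and I did not find out why, though the medallion stayed centred.
- **Level:** I judged this only from the contact heights and the even look of the rim, not from a direct tilt measurement.

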